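# Lay the tall carton down against the bench stop

## Robot

A 6-joint arm with a two-finger parallel gripper is mounted at the origin on a cart in front of the work surface, level with it; the furniture and walls round the work are solid. World frame = base frame: x ahead of the robot, y to its left, z up, the work surface at z = 0. Lengths are in mm, angles in rad, forces in N, time in s.
With the tool pointing down it reaches from about 300 to 875 mm from the base axis. Payload 4.2 kg.
Tool frame: the origin (TCP) lies where the fingers leave the gripper's body, on its centre line; the fingertips stand 73 mm ahead of it and the grasp point (between the pads) lies 54 mm ahead of it; z points along the fingers, y is the line along which they close (so a half turn about z gives the same grasp; the last joint's range is limited). The gripper opens to 85 mm and grips with 20 to 120 N. Pads are 22 mm wide; open, the fingers measure 114 mm over their backs; the gripper's body (76 mm by 85 mm) begins 54 mm behind the grasp point. The pads swing forward as they close: fully open they stand 13 mm farther back than shut.
Start: joints at [-0.02, 0.32, 1.565, -0, 1.257, -0.02], TCP at [575.008, 0.001, 303.938] pointing down, gripper open.
Joint ranges: [-3.11, 3.11], [-0.84, 2.01], [0.21, 2.61], [-1.34, 4.49], [0.05, 2.63], [-2.56, 2.56]. Speed limits (rad/s): [2.57, 2.57, 3.14, 3.14, 3.14, 3.14].

## Interface

Orientations are given as [roll, pitch, yaw] about the fixed x, y, z axes, in that order (R = Rz(yaw) Ry(pitch) Rx(roll)).
In Python, from bench import get_state, capture, camera_params, env gives the robot as it stands. The module is installed in compiled form; this text tells all that it offers.
- The arm moves only by the tool servo_tool, never from a script. Its arguments are lists of equal length, an entry for each row: "rot": the turn, a rotation vector about the tool's x, y, z in rad, a list of three; "dp": the shift along the tool's x, y, z in mm, a list of three; "grip": the closure, from 0 (fully open) to 1 (shut). A call has 1 to 20 rows; each row shifts and turns the commanded pose from where the row before left it, along the tool's axes as they then stand; what a row does not reach is not made up. A row lasts 1/8 s, in which the tool goes at most 62.5 mm and 10.7 degrees, less where a joint would pass 70% of its speed; a pose out of reach is approached as far as the arm can. A call is refused whole if a number of a shift passes 62.5 or a number of a turn 0.188, either way. A call with a gripper value outside its range is refused whole. The fingers move at their own pace and stop on an object; "squeeze" is the grip in N (left out, the last holds). Time passes only in rows, so rows that do not move let the fingers close. It gives the time, the measured TCP pose, the force, the opening and the grip force at its end, in the units of the state.
- get_state(): the state, without advancing time (a new reading comes with each control period).
- capture(name): name is "scene" or "side" or "wrist"; returns the picture (420x560x3 uint8, blue, green, red); there is no depth.
- camera_params(name): a dict with "fov_y" (degrees; the focal length in pixels is half the picture's height over the tangent of half this angle, whatever the lens; pixels are square), "cx", "cy" (the principal point, pixels), "eye" and "attitude" of the camera in the world; the wrist camera has in their place "tool_from_camera" (4x4, takes a point from camera to tool coordinates, whose origin is the TCP and whose axes are the flange's). Camera axes: x right, y up, looking along -z (the intrinsics and any distortion apply to the point x, -y, -z); pixel columns grow to the right and rows downward; lengths in mm; the calibration is good to about 2 mm. A picture is of the moment at which its call begins: read the wrist's pose just before it. camera_params takes no time and is no camera call.
- env.sign_off(): hands the job in; it is judged then, once.
The state is a dict: "time_s": time; "joint_positions": joint angles; "joint_vel": joint speeds; "effort": joint torques, N m; "tcp_pos": TCP position; "tool_rot": TCP orientation; "contact_force": force on the tool from outside, world axes, zero at the start; "moment": the same for the moment, N m; "width": finger opening in mm; "finger_force": force on a finger pad.
Only numpy, scipy, OpenCV 4.12 (cv2) and the standard library are available. Lean on these libraries where they do the work, as an engineer would, in place of code of your own. Each camera call takes 0.05 s, during which the arm holds its last target. There are 200 camera calls.

## Task

Without gripping or lifting it, use the fingertips to tip the tall open grey carton over towards you so that it comes down gently, let down under control rather than dropped, onto its broad side with its mouth facing you. Then push it along the bench until its bottom is flush against the wooden stop, and leave it lying there. Keep its lower front edge on the bench all the while, and do not disturb the jar, the bolt and the pipe coupler.

Things in the scene. Friction and masses are not known exactly. Their poses are not given: they have to be found in the camera images.
- carton: tall grey open-topped carton, empty, rigid, loose, upright at the start, 0.17 to 0.35 kg. 67 mm (its x) by 95 mm (its y) by 150 mm high (its z); walls and bottom 2 mm thick. Origin: centre of its underside; z points to the mouth; its -x face (95 by 150 mm) looks roughly towards the robot and is the side it is to lie on
- carton_mouth (a point): centre of the carton's open mouth, in the plane of its rim, 150 mm above its underside; the opening is 62 mm (carton's x) by 92 mm (its y) clear and 148 mm deep
- carton_edge (a point): middle of the carton's lower front edge, over which it tips; 33 mm from its origin along its -x. It tips without sliding when its top is pulled, balances at about 24 degrees of tilt and falls by itself beyond that; while it is let down its foot may slide towards the stop
- stop: wooden batten fixed to the bench behind the carton, 160 mm long (its y), 32 mm deep, 45 mm high, two screw heads on top. Origin: middle of the lower edge of its front face, at bench height; the face looks along its -x, roughly towards the robot. At the start 3 to 30 mm lie between it and the carton's back
- jar_center (a point): bystander: jar 66 mm across, 94 mm high, with a white screw lid, standing left of the carton; point at its centre, 47 mm up
- coupler_center (a point): bystander: round pipe coupler, 44 mm across, 32 mm high, hollow, standing on the bench right of the carton; point at its centre, 16 mm up
- bolt_center (a point): bystander: steel hexagon bolt standing on its head, 19 mm across, 68 mm high, right of the carton; point at its centre, 34 mm up
There are look-alikes about, which are no part of the job. What is shaped like the carton but blue is not meant.

How it is judged:
By the outcome, as a careful person would: the job done as asked, in the order asked, and still so for the second after the job is handed in, with the robot touching nothing.
It also fails if it takes over 67 s, if anything falls off the work surface, if the arm or the gripper's body presses on something with over 40 N, if the wrist force passes 120 N, or if a joint passes its speed limit or range.

## Working session

There is one attempt and no reset: what is moved stays moved. The work goes in short steps, Python scripts to look and compute and a tool call to move; the robot and the scene stay as the last step left them, time stands still between calls to the robot, and variables do not carry over. Pictures are saved under pics/ and viewed, at most 10 in all, crops included, and the job is handed in when it is done.

Besides the shell and the picture viewer there is one more tool, called after "Call:" as a command line: name --argument value ..., lists and objects as JSON in quotes. servo_tool: Moves the arm, as the interface text tells. Its arguments: {"type":"object","properties":{"rot":{"type":"array"},"dp":{"type":"array"},"grip":{"type":"array"},"squeeze":{"type":"number"}},"required":["rot","dp","grip"]}

```bash
mkdir -p pics; python3 - <<'E'
from bench import *
import cv2
for n in("scene","side"):
    p=camera_params(n);print(n,p);cv2.imwrite(f"pics/{n}0.png",capture(n))
print(camera_params("wrist"));print(get_state())
E
```

```text
scene {'fov_y': 54.26337292220898, 'cx': 285.75093186201735, 'cy': 206.54639715284716, 'eye': array([335.71118355, 653.95473462, 840.87257947]), 'attitude': array([ 0.69292789, -0.00579188, -2.60219368])}
side {'fov_y': 56.47485988430375, 'cx': 278.97100394472403, 'cy': 210.08125411297536, 'eye': array([ 437.6278302 , -695.95473139,  424.24288024]), 'attitude': array([ 1.22991016e+00,  8.06875689e-04, -2.36840572e-01])}
{'fov_y': 61.311319385072736, 'cx': 282.31166662692783, 'cy': 207.79246856854851, 'tool_from_camera': array([[-5.50329383e-04,  9.54899609e-01,  2.96928332e-01,
         7.49497170e+01],
       [ 9.99999727e-01,  6.71995611e-04, -3.07680687e-04,
        -7.99743963e-01],
       [-4.93338704e-04,  2.96928081e-01, -9.54899718e-01,
        -7.06138142e+01],
       [ 0.00000000e+00,  0.00000000e+00,  0.00000000e+00,
         1.00000000e+00]])}
{'time_s': 0.1, 'joint_positions': array([-2.00011772e-02,  3.20218009e-01,  1.56557204e+00, -1.44533822e-05,
        1.25741422e+00, -2.00082494e-02]), 'joint_vel': array([-1.56592920e-03, -1.88500428e-03, -7.01117843e-05, -2.30839105e-04,
       -1.91033411e-03,  1.02177067e-03]), 'effort': array([ 1.04973515e-04, -4.16406476e+01, -2.34704268e+01,  6.91456876e-05,
        4.87309400e-03, -3.56914008e-06]), 'tcp_pos': array([5.74677665e+02, 3.15894373e-03, 3.03166144e+02]), 'tool_rot': array([-3.13998109e+00, -1.85039223e-05,  1.57080785e+00]), 'contact_force': array([ 0.60007533, -0.92568986, -0.36535044]), 'moment': array([-0.03072092,  0.05577483, -0.06231865]), 'finger_force': 0.0, 'width': 85.35614424703476}
```

View pictures.

View pics/scene0.png

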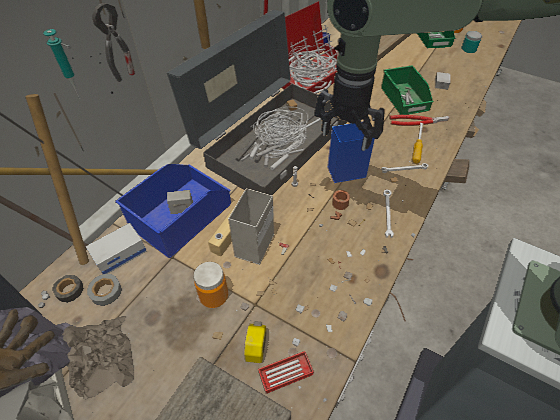

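View pics/side0.png

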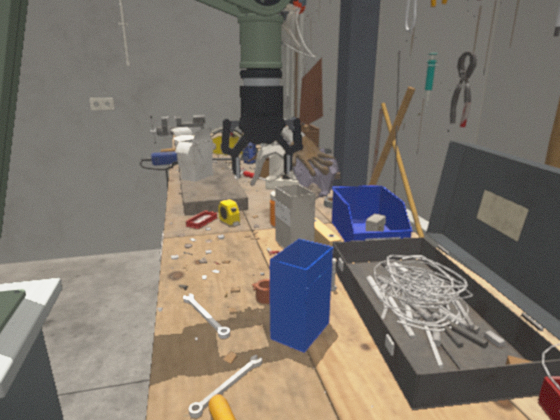

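Scene: the grey open carton is at (253,225), with the stop behind it at (220,237), the jar at (210,285), the bolt at (295,177) and the coupler at (341,199). Things that could be taken for the carton are the blue carton (350,152), the blue bin (175,200) and the white box (117,250). I choose the grey carton. In the side view it is at (294,213), and the blue one at (302,293) stands nearer the camera. Next is a close crop to check.

```bash
python3 - <<'E'
import cv2
a=cv2.imread("pics/scene0.png")[165:315,185:365]
cv2.imwrite("pics/c1.png",cv2.resize(a,None,fx=4,fy=4,interpolation=cv2.INTER_CUBIC))
a=cv2.imread("pics/side0.png")[165:315,235:375]
cv2.imwrite("pics/c2.png",cv2.resize(a,None,fx=4,fy=4,interpolation=cv2.INTER_CUBIC))
E
```

```text
(no output)
```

View pics/c1.png

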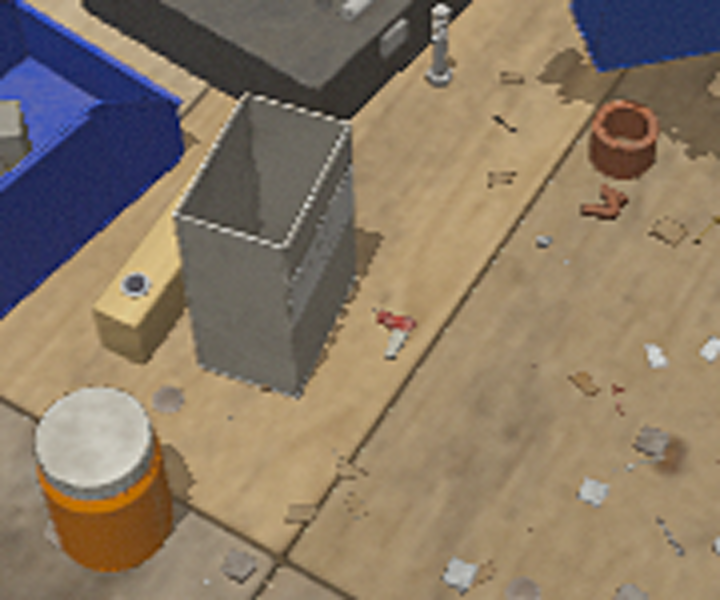

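View pics/c2.png

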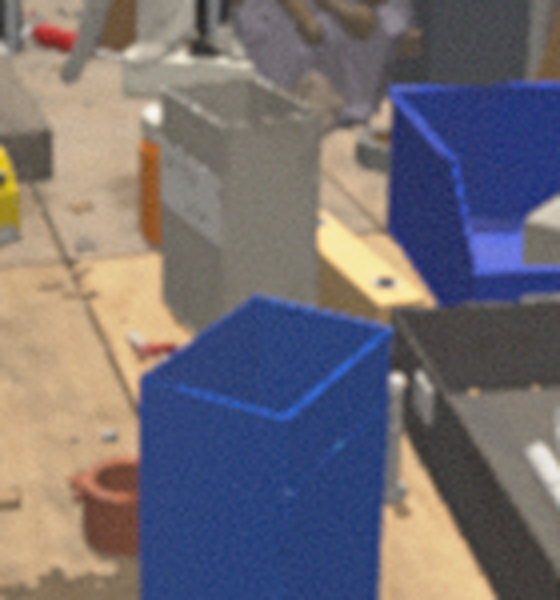

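The crop shows the open grey carton with its label on the robot-side face. Rim corners in c1 are (250,95), (352,124), (288,246) and (178,215), with lower corners (203,366), (297,393) and (353,290). The end of the stop shows at (95–180, 240–360). In c2 the carton rim corners are (163,90), (225,130) and (318,112), and its foot is at (168,305). I'll solve the poses from these.

```bash
cat > h.py <<'E'
import numpy as np
from bench import camera_params,get_state
from scipy.spatial.transform import Rotation as Ro
def cam(n):
    p=camera_params(n);return p['eye'],Ro.from_euler('xyz',p['attitude']).as_matrix(),210/np.tan(np.radians(p['fov_y']/2)),p['cx'],p['cy']
def proj(n,P,c=None):
    e,R,f,cx,cy=c or cam(n);q=(np.asarray(P,float)-e)@R
    return np.c_[cx+f*q[:,0]/-q[:,2],cy+f*q[:,1]/q[:,2]]
def ray(n,uv,z,c=None):
    e,R,f,cx,cy=c or cam(n);uv=np.atleast_2d(uv).astype(float)
    d=np.c_[(uv[:,0]-cx)/f,-(uv[:,1]-cy)/f,-np.ones(len(uv))]@R.T
    return e+d*((z-e[2])/d[:,2])[:,None]
E
python3 - <<'E'
from h import *
from scipy.optimize import least_squares
s=lambda a:np.array(a)/4+[185,165]
d=lambda a:np.array(a)/4+[235,165]
# corners (sx,sy,z)
L=[[1,-1,150],[-1,-1,150],[-1,1,150],[1,1,150],[1,1,0],[-1,1,0],[-1,-1,0]]
S=s([[250,95],[352,124],[288,246],[178,215],[203,366],[297,393],[353,290]])
D=d([[163,90],[225,130],[318,112],[168,305]]);LD=[[-1,1,150],[-1,-1,150],[1,-1,150],[-1,1,0]]
def P(v,L):
    L=np.array(L)*[33.5,47.5,1];c,n=np.cos(v[2]),np.sin(v[2]);return L@np.array([[c,n,0],[-n,c,0],[0,0,1]])+[v[0],v[1],0]
f=lambda v:np.r_[(proj("scene",P(v,L))-S).ravel(),(proj("side",P(v,LD))-D).ravel()]
r=least_squares(f,[ray("scene",S[5:6],0)[0,0]+30,0,0],x_scale=[10,10,.1]);print(r.x,np.round(r.fun,1))
g=lambda v:f(v)[:14];r=least_squares(g,r.x,x_scale=[10,10,.1]);print('scene only',r.x,np.round(r.fun,1))
print('jar',ray("scene",s([[95,428]]),94),'bolt base',ray("scene",s([[438,78]]),5),'coupler',ray("scene",s([[623,120]]),32))
print('stop pts top',ray("scene",s([[95,312],[145,330],[180,262],[160,228]]),45),'bot',ray("scene",s([[140,362],[185,306]]),0))
E
```

```text
[6.91858843e+02 1.97857576e+02 1.74744403e-01] [-1.1 -1.6  0.7 -0.8 -0.2  0.3 -1.5 -1.  -1.4 -0.5  0.6  1.3  1.4 -3.1
 -1.5 -1.8 -1.2 -1.5  0.9 -0.4 -2.5 -1.5]
scene only [6.90309013e+02 1.99184830e+02 1.75361756e-01] [-0.9 -0.9  0.9 -0.2  0.1  1.  -1.2 -0.3 -1.2  0.2  0.8  2.   1.7 -2.5]
jar [[696.84196844 355.41130666  94.        ]] bolt base [[708.0888746  -24.81695615   5.        ]] coupler [[573.16977888 -33.43137962  32.        ]]
stop pts top [[768.67951829 273.63097482  45.        ]
 [735.98629526 268.6973806   45.        ]
 [747.4133302  218.27553617  45.        ]
 [773.01075065 203.64656545  45.        ]] bot [[747.25659482 267.2366067    0.        ]
 [748.08535759 219.6213726    0.        ]]
```

Call:
servo_tool --rot '[[0,0,0],[0,0,0],[0,0,0],[0,0,0],[0,0,0],[0,0,0],[0,0,0],[0,0,0],[0,0,0]]' --dp '[[27,14,-4],[27,14,-4],[27,14,-4],[27,14,-4],[27,14,-4],[27,14,-4],[27,14,-4],[27,14,-4],[0,0,0]]' --grip '[1,1,1,1,1,1,1,1,1]'

```text
time_s: 1.23
tcp_pos: [687.4, 217.8, 334.7]
tool_rot: [-3.141, -0.0, 1.573]
contact_force: [0.1, -0.5, -0.3]
width: 0.0
finger_force: 0.0
```

```bash
python3 - <<'E'
from bench import *
import cv2
s=get_state();print({k:s[k] for k in('time_s','joint_positions','tcp_pos','tool_rot','width')})
import json;json.dump([s['tcp_pos'].tolist(),s['tool_rot'].tolist()],open('w1.json','w'))
a=capture("wrist");cv2.imwrite("pics/w1.png",a);cv2.imwrite("pics/w1b.png",cv2.resize(a,(800,600),interpolation=cv2.INTER_CUBIC))
E
```

```text
{'time_s': 1.225, 'joint_positions': array([2.90815628e-01, 5.48396785e-01, 1.11795542e+00, 2.78263258e-04,
       1.47603576e+00, 2.88580764e-01]), 'tcp_pos': array([687.42280829, 217.82160655, 334.74814126]), 'tool_rot': array([-3.14075140e+00, -3.92013710e-05,  1.57300474e+00]), 'width': 0.04041854634963191}
```

View pics/w1b.png

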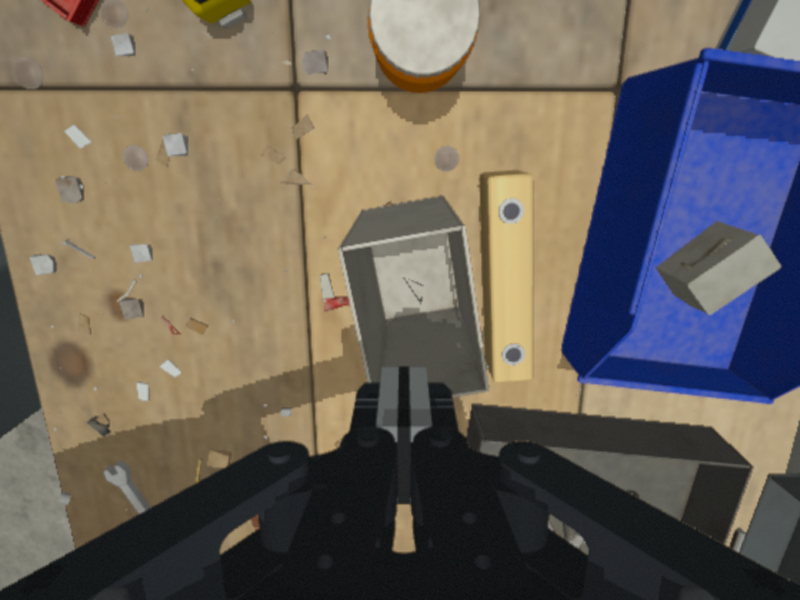

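The wrist view (800 px scale) shows the carton rim corners at (343,248), (463,226) and (488,388). The stop's top-face corners are (489,174), (530,174), (531,379) and (492,381), with the jar lid at (424,28).

```bash
cat >> h.py <<'E'
def wcam(pos,rot):
    p=camera_params('wrist');R=Ro.from_euler('xyz',rot).as_matrix();M=np.array(p['tool_from_camera'])
    return np.array(pos)+R@M[:3,3],R@M[:3,:3],210/np.tan(np.radians(p['fov_y']/2)),p['cx'],p['cy']
E
python3 - <<'E'
from h import *
import json
c=wcam(*json.load(open('w1.json')));k=560/800
def w(a,z):return ray(0,np.array(a)*k,z,c)[:,:2].round(1)
t=w([[489,174],[530,174],[531,379],[492,381]],45);print('stop',t.tolist())
print('yaw f,b',-(t[0]-t[3])[0]/(t[0]-t[3])[1],-(t[1]-t[2])[0]/(t[1]-t[2])[1])
r=w([[343,248],[463,226],[488,388]],150);print('rim',r.tolist(),np.linalg.norm(r[0]-r[1]),np.linalg.norm(r[1]-r[2]))
print('center',(r[0]+r[2])/2,'yaw',-(r[1]-r[2])[0]/(r[1]-r[2])[1],(r[1]-r[0])[1]/(r[1]-r[0])[0]);print('jar',w([[424,28]],94))
# kinematics guess: fit r,z
E
```

```text
stop [[745.8, 270.0], [774.3, 270.1], [786.9, 113.4], [756.4, 111.6]]
yaw f,b 0.06691919191919206 0.08040842373963
rim [[655.6, 239.6], [716.7, 251.0], [734.0, 160.0]] 62.15440451005868 92.62985479854753
center [694.8 199.8] yaw 0.1901098901098896 0.18657937806873978
jar [[697.8 351.6]]
```

Call:
servo_tool --rot '[[0,0,-0.09],[0,0,-0.09],[0,0,0],[0,0,0],[0,0,0],[0,0,0],[0,0,0],[-0.13,0,0],[-0.13,0,0],[-0.13,0,0],[-0.13,0,0],[0,0,0]]' --dp '[[0,0,0],[0,0,0],[-4,-26,6],[-4,-26,6],[-4,-26,6],[-4,-26,6],[-4,-26,6],[0,0,0],[0,0,0],[0,0,0],[0,0,0],[0,0,0]]' --grip '[1,1,1,1,1,1,1,1,1,1,1,1]'

```text
time_s: 2.78
tcp_pos: [560.3, 171.6, 305.0]
tool_rot: [2.625, 0.001, 1.75]
contact_force: [-0.4, -0.1, 1.2]
width: -0.2
finger_force: 0.0
```

```bash
cat > kin.py <<'E'
from h import *
s=get_state();j=s['joint_positions'];R=Ro.from_euler('xyz',s['tool_rot']).as_matrix()
print('t',s['time_s'],'j',j.round(4).tolist(),'tcp',s['tcp_pos'].round(1).tolist(),'\nz',R[:,2].round(4).tolist(),'down deg',np.degrees(np.arcsin(-R[2,2])).round(1),'head',np.arctan2(R[1,2],R[0,2]).round(3),'tooly',R[:,1].round(3).tolist(),'F',s['contact_force'].round(1).tolist(),'w',s['width'])
E
python3 kin.py
```

```text
t 2.775 j [0.3036, 0.1723, 1.8501, -0.1085, 0.6091, 0.1968] tcp [560.3, 171.6, 305.0] 
z [0.4858, 0.0873, -0.8697] down deg 60.4 head 0.178 tooly [0.856, 0.156, 0.494] F [-0.4, -0.1, 1.2] w -0.20900595517483594
```

```bash
python3 - <<'E'
import numpy as np
D=[(.3202,1.56557,574.7,0,303.2,1),(.5484,1.11796,721.1,0,334.75,1),(.1723,1.8501,np.hypot(560.3,171.6),.4936*np.cos(.126),305.,.8697)]
A=[];b=[]
for j2,j3,r,zr,z,zd in D:
    q=j2+j3
    A.append([1,np.sin(j2),np.sin(q),np.cos(q),0,zr]);b.append(r)
    A.append([0,np.cos(j2),np.cos(q),-np.sin(q),1,-zd]);b.append(z)
A=np.array(A);print(np.linalg.solve(A,b),np.linalg.cond(A))
for e in(0,):
  x=np.linalg.lstsq(np.delete(A,3,1),b,rcond=None);print(x[0],x[1])
# regularised to r0=0
  x=np.linalg.lstsq(np.delete(A,[0,3],1),b,rcond=None);print('r0=0',x[0],np.delete(A,[0,3],1)@x[0]-b)
  x=np.linalg.lstsq(np.delete(A,[0],1),b,rcond=None);print('r0=0,e',x[0],np.delete(A,[0],1)@x[0]-b)
E
```

```text
[ -3.15120348 595.37136282 417.89816329  22.22531725 135.2901417
 246.60705203] 428.5159408852856
[-20.59072906 618.18148076 421.36378059  95.4829289  248.17620918] [0.18080302]
r0=0 [604.25897714 406.4947163   94.48419731 237.96809443] [ 1.9914009   0.93351488 -1.44619745 -1.37064824 -0.11631609  0.43713336]
r0=0,e [591.30497581 417.22618254  26.12984274 142.27919888 246.28803334] [ 0.02277122 -0.05589345 -0.01017345  0.01539402 -0.01077643  0.04049943]
```

```bash
cat > ik.py <<'E'
import numpy as np
A2,A3,E,H,D=591.3,417.2,26.1,142.3,246.3
def ik(tcp,head,dn):
    """dn = deg below horizontal, head rad -> j1,j2+j3 alpha(deg below hor), j4,j5 (deg)"""
    d=np.radians(dn);t=np.array([np.cos(d)*np.cos(head),np.cos(d)*np.sin(head),-np.sin(d)])
    W=np.array(tcp)-D*t;az=np.arctan2(W[1],W[0]);r=np.hypot(W[0],W[1]);z=W[2]-H
    L3=np.hypot(A3,E);g=np.arctan2(E,A3);c=np.hypot(r,z)
    el=np.arctan2(z,r)+np.arccos((A2**2+c*c-L3**2)/(2*A2*c))
    fx,fz=r-A2*np.cos(el),z-A2*np.sin(el)
    q=np.arctan2(fx,fz)-g   # angle from up of forearm axis
    f=np.array([np.sin(q),0,np.cos(q)]);tl=np.array([t[0]*np.cos(az)+t[1]*np.sin(az),-t[0]*np.sin(az)+t[1]*np.cos(az),t[2]])
    n=np.array([np.cos(q),0,-np.sin(q)]) # bend dir for j4=0
    j5=np.degrees(np.arccos(f@tl));j4=np.degrees(np.arctan2(tl[1],tl@n))
    return np.round([np.degrees(az),90-np.degrees(el),np.degrees(q)-(90-np.degrees(el)),j4,j5],1)
if __name__=="__main__":
    print(ik([560.3,171.6,305],.178,60.4),'expect',np.degrees([.3036,.1723,1.8501,-.1085,.6091]).round(1))
    P=np.array([660,193.]);ps=.18
    for hd in(.45,.6,.8):
      for slide in(0,45):
        for ph,dn in((0,75),(24,66),(45,50),(60,40),(75,32),(90,25),(90,20)):
          s=slide*max(0,ph-30)/60;f=np.radians(ph);a,b=35,125
          u=a*np.cos(f)-b*np.sin(f)+s;z=a*np.sin(f)+b*np.cos(f)
          d=np.radians(dn);t=np.array([np.cos(d)*np.cos(hd),np.cos(d)*np.sin(hd),-np.sin(d)])
          tip=np.array([P[0]+u*np.cos(ps),P[1]+u*np.sin(ps),z]);tc=tip-73*t
          print(hd,slide,ph,dn,'tcp',tc.round(0),ik(tc,hd,dn))
    from h import *
    import json
    c=wcam(*json.load(open('w1.json')));p,r=json.load(open('w1.json'));R=Ro.from_euler('xyz',r).as_matrix()
    for z in(73,65,54,40,20,0):
        print(z,(proj(0,np.array([[0,-7,z],[0,7,z],[11,7,z]])@R.T+p,c)/.7).round(0).tolist())
E
python3 ik.py
```

```text
[ 18.8   9.9 106.   -7.4  35. ] expect [ 17.4   9.9 106.   -6.2  34.9]
0.45 0 0 75 tcp [677. 191. 196.] [14.8 29.2 89.7  3.9 46.4]
0.45 0 24 66 tcp [615. 177. 195.] [ 14.2  22.1 104.6   9.3  30.1]
0.45 0 45 50 tcp [555. 161. 169.] [ 12.6  18.5 123.7  99.3   8.5]
0.45 0 60 40 tcp [520. 152. 140.] [ 11.4  21.6 135.3 156.1  28.1]
0.45 0 75 32 tcp [494. 146. 105.] [ 10.2  30.2 144.3 163.4  52.8]
0.45 0 90 25 tcp [477. 142.  66.] [   9.2   44.1 -209.3  164.7   79.2]
0.45 0 90 20 tcp [475. 141.  60.] [   8.5   50.5 -207.6  163.8   92. ]
0.45 45 0 75 tcp [677. 191. 196.] [14.8 29.2 89.7  3.9 46.4]
0.45 45 24 66 tcp [615. 177. 195.] [ 14.2  22.1 104.6   9.3  30.1]
0.45 45 45 50 tcp [566. 163. 169.] [ 12.6  19.2 122.3  95.1   8.5]
0.45 45 60 40 tcp [542. 156. 140.] [ 11.3  22.7 132.4 154.6  26.5]
0.45 45 75 32 tcp [528. 152. 105.] [ 10.2  30.6 139.8 162.4  48.8]
0.45 45 90 25 tcp [522. 150.  66.] [   9.3   42.  -215.9  164.3   70.9]
0.45 45 90 20 tcp [520. 149.  60.] [   8.8   47.  -214.2  163.9   82.3]
0.6 0 0 75 tcp [679. 189. 196.] [13.7 29.5 89.2  7.1 47.4]
0.6 0 24 66 tcp [617. 173. 195.
[... 1390 characters left out ...]
 [621. 168. 195.] [  9.9  23.5 102.2  23.4  36.8]
0.8 45 45 50 tcp [576. 150. 169.] [  4.5  21.5 118.1  73.2  26.3]
0.8 45 60 40 tcp [554. 141. 140.] [  0.7  24.9 127.  107.8  34.8]
0.8 45 75 32 tcp [540. 135. 105.] [ -2.2  31.8 133.1 123.   48.7]
0.8 45 90 25 tcp [535. 131.  66.] [  -4.4   41.1 -223.6  128.9   63.4]
0.8 45 90 20 tcp [534. 129.  60.] [  -5.6   45.1 -222.5  129.2   71.6]
73 [[382.0, 388.0], [427.0, 388.0], [427.0, 356.0]]
65 [[381.0, 401.0], [428.0, 401.0], [429.0, 368.0]]
54 [[380.0, 420.0], [430.0, 420.0], [430.0, 385.0]]
40 [[377.0, 450.0], [433.0, 450.0], [433.0, 411.0]]
20 [[373.0, 504.0], [438.0, 504.0], [439.0, 460.0]]
0 [[367.0, 581.0], [445.0, 581.0], [447.0, 531.0]]
```

```bash
cat >> ik.py <<'E'
E
cat > j6.py <<'E'
from ik import *
from scipy.spatial.transform import Rotation as Ro
def toolR(hd,dn):
    d=np.radians(dn);t=np.array([np.cos(d)*np.cos(hd),np.cos(d)*np.sin(hd),-np.sin(d)])
    x=np.array([-np.sin(hd),np.cos(hd),0]);return np.c_[x,np.cross(t,x),t]
def full(tcp,hd,dn):
    a=ik(tcp,hd,dn);q=(a[1]+a[2]+360)%360
    M=Ro.from_euler('ZYZY',[a[0],q,a[3],a[4]],degrees=True).as_matrix()
    C=Ro.from_euler('z',90,degrees=True).as_matrix()
    j6=Ro.from_matrix(M.T@toolR(hd,dn)@C.T).as_euler('zyx',degrees=True)
    return a,j6.round(1)
if __name__=="__main__":
    print(full([560.3,171.6,305],.178,60.4),.1968*57.3)
    for hd in (.45,.6,.8):
        print(hd,full([565,155,169],hd,50),full([495,138,105],hd,32),full([535,138,105],hd,32),full([527,141,66],hd,25))
E
python3 j6.py
```

```text
Traceback (most recent call last):
  File "j6.py", line 13, in <module>
    print(full([560.3,171.6,305],.178,60.4),.1968*57.3)
          ~~~~^^^^^^^^^^^^^^^^^^^^^^^^^^^^^
  File "j6.py", line 8, in full
    M=Ro.from_euler('ZYZY',[a[0],q,a[3],a[4]],degrees=True).as_matrix()
      ~~~~~~~~~~~~~^^^^^^^^^^^^^^^^^^^^^^^^^^^^^^^^^^^^^^^^
  File "scipy/spatial/transform/_rotation.pyx", line 1413, in scipy.spatial.transform._rotation.Rotation.from_euler
ValueError: Expected axis specification to be a non-empty string of upto 3 characters, got ZYZY
```

```bash
sed -i "s/M=Ro.*/M=(Ro.from_euler('ZYZ',[a[0],q,a[3]],degrees=True)*Ro.from_euler('y',a[4],degrees=True)).as_matrix()/" j6.py; python3 j6.py
```

```text
(array([ 18.8,   9.9, 106. ,  -7.4,  35. ]), array([13.6,  0. , -0. ])) 11.27664
0.45 (array([ 11.5,  19. , 122.6,  95. ,   9.1]), array([-1.061e+02,  1.000e-01,  1.000e-01])) (array([  8.7,  30.2, 144.4, 161.8,  52.9]), array([-178.,   -0.,    0.])) (array([  7.7,  30.7, 139.1, 159.4,  48.4]), array([-175.8,   -0. ,    0. ])) (array([   7.7,   41.8, -216.4,  162.6,   70.2]), array([ 1.782e+02, -1.000e-01,  0.000e+00]))
0.6 (array([  8.6,  19.6, 121.6,  84.2,  16.3]), array([-104.3,    0. ,    0. ])) (array([  3.6,  30.3, 142.7, 146.6,  52.1]), array([-175.5,   -0. ,   -0. ])) (array([  3.2,  31. , 137.3, 143.9,  48.2]), array([-171.9,    0. ,   -0. ])) (array([   2.5,   41.5, -218.4,  148.8,   67.6]), array([178.2,   0. ,  -0. ]))
0.8 (array([  5.2,  20.8, 119.5,  74.7,  25.7]), array([-106.4,    0. ,   -0. ])) (array([ -1.9,  30.7, 139.2, 126.7,  51.5]), array([-1.704e+02,  1.000e-01, -0.000e+00])) (array([ -1.7,  31.6, 133.8, 123.9,  48.9]), array([-165.7,    0. ,   -0. ])) (array([  -2.9,   41.1, -222.4,  130.8,   64.2]), array([-1.789e+02, -1.000e-01,  0.000e+00]))
```

```bash
cat > plan.py <<'E'
from h import *
from ik import ik
PS=.18;PIV=np.array([660,193.,0]);U=np.array([np.cos(PS),np.sin(PS),0]);Z=np.array([0,0,1.])
def toolR(hd,dn):   # tool x up, z forward-down
    d=np.radians(dn);t=np.array([np.cos(d)*np.cos(hd),np.cos(d)*np.sin(hd),-np.sin(d)])
    y=np.array([np.sin(hd),-np.cos(hd),0]);return np.c_[np.cross(y,t),y,t]
def pt(ph,a,b,sl=0):
    f=np.radians(ph);return PIV+U*(a*np.cos(f)-b*np.sin(f)+sl)+Z*(a*np.sin(f)+b*np.cos(f))
def front(ph,dn,s,hd,gap=0):  # lower flank on front inner rim, s beyond it
    R=toolR(hd,dn);return pt(ph,2.5,150)+R[:,0]*(11+gap)+R[:,2]*(s-73),R
def top(ph,dn,s,hd,sl=0):     # upper flank under back-wall inner rim
    R=toolR(hd,dn);return pt(ph,64.5,150,sl)-R[:,0]*11+R[:,2]*(s-73),R
def to(p,R,n=1):
    s=get_state();R0=Ro.from_euler('xyz',s['tool_rot']).as_matrix()
    rv=Ro.from_matrix(R0.T@R).as_rotvec();d=p-s['tcp_pos']
    print('rot',rv.round(3),'/n',(rv/n).round(4),'| dp old axes',(R0.T@d).round(1),'| dp new axes',(R.T@d).round(1),'/n',(R.T@d/n).round(1),'| world',d.round(1))
E
python3 - <<'E'
from plan import *
for n,(p,R),dn in [('pre',(lambda q:(q[0]-q[1][:,2]*75+np.array([0,0,25]),q[1]))(front(0,50,50,.6)),50),('in',front(0,50,50,.6,3),50)]+[(f'f{ph},{dn}',front(ph,dn,52,.6),dn) for ph,dn in((6,44),(12,38),(18,31),(24,22),(28,20))]+[(f't{ph},{dn}',top(ph,dn,s,.6),dn) for ph,dn,s in((24,22,52),(28,22,50),(35,22,48),(45,22,45),(60,22,40),(75,22,35),(90,22,30))]:
    print(n,p.round(0),ik(p,.6,dn),'tip upper a?')
p,R=front(0,50,50,.6);to(p,R,12)
E
```

```text
pre [617. 163. 257.] [  8.6  16.5 109.   44.2  23.7] tip upper a?
in [659. 191. 177.] [ 10.9  25.8 108.4  61.6  16.9] tip upper a?
f6,44 [641. 186. 172.] [  9.9  25.2 114.4  99.1  17.6] tip upper a?
f12,38 [624. 182. 169.] [  8.9  25.2 119.9 124.2  24.2] tip upper a?
f18,31 [607. 178. 164.] [  7.8  26.5 125.6 138.6  35.5] tip upper a?
f24,22 [590. 174. 156.] [  6.4  30.3 131.5 146.6  52.3] tip upper a?
f28,20 [580. 172. 151.] [  6.   31.7 133.7 148.   57.3] tip upper a?
t24,22 [638. 179. 161.] [  6.4  31.6 124.8 144.1  47.9] tip upper a?
t28,22 [626. 176. 161.] [  6.2  31.  126.5 144.4  48.9] tip upper a?
t35,22 [605. 172. 159.] [  5.9  30.4 129.5 145.2  50.8] tip upper a?
t45,22 [576. 165. 152.] [  5.3  30.4 133.6 146.4  54.3] tip upper a?
t60,22 [535. 156. 133.] [  4.4  32.3 139.7 148.1  61.2] tip upper a?
t75,22 [501. 148. 105.] [   3.5   37.2 -214.7  149.6   70.1] tip upper a?
t90,22 [476. 141.  70.] [   2.5   45.1 -210.4  150.2   80.6] tip upper a?
rot [0.046 0.315 1.213] /n [0.0038 0.0262 0.1011] | dp old axes [  0.7  21.5 162. ] | dp new axes [-14.6  39.7 157.8] /n [-1.2  3.3 13.2] | world [  96.9   18.2 -130.3]
```

Call:
servo_tool --rot '[[0.004,0.026,0.101],[0.004,0.026,0.101],[0.004,0.026,0.101],[0.004,0.026,0.101],[0.004,0.026,0.101],[0.004,0.026,0.101],[0.004,0.026,0.101],[0.004,0.026,0.101],[0.004,0.026,0.101],[0.004,0.026,0.101],[0.004,0.026,0.101],[0.004,0.026,0.101],[0,0,0]]' --dp '[[0,0,0],[0,0,0],[0,0,0],[0,0,0],[0,0,0],[0,0,0],[0,0,0],[0,0,0],[0,0,0],[0,0,0],[0,0,0],[0,0,0],[0,0,0]]' --grip '[1,1,1,1,1,1,1,1,1,1,1,1,1]'

```text
time_s: 4.4
tcp_pos: [563.0, 172.7, 306.0]
tool_rot: [3.14, -0.698, 0.603]
contact_force: [0.7, -0.4, 0.4]
width: 0.2
finger_force: 0.0
```

```bash
cat kin.py > k.py; python3 kin.py; python3 - <<'E'
from plan import *
p,R=front(0,50,50,.6);to(p-R[:,2]*75+[0,0,25],R,6)
E
```

```text
t 4.4 j [0.1644, 0.1566, 1.9386, 0.6311, 0.4785, 0.6501] tcp [563.0, 172.7, 306.0] 
z [0.5299, 0.3633, -0.7663] down deg 50.0 head 0.601 tooly [0.567, -0.824, 0.001] F [0.7, -0.4, 0.4] w 0.17726447248535301
rot [-0.001  0.     0.003] /n [-0.0001  0.0001  0.0004] | dp old axes [-1.4 39.1 62.6] | dp new axes [-1.4 39.  62.6] /n [-0.2  6.5 10.4] | world [ 54.4 -10.1 -48.8]
```

Call:
servo_tool --rot '[[0,0,0],[0,0,0],[0,0,0],[0,0,0],[0,0,0]]' --dp '[[0,10,15.5],[0,10,15.5],[0,10,15.5],[0,9,15.5],[0,0,0]]' --grip '[1,1,1,1,1]'

```text
time_s: 5.03
tcp_pos: [618.3, 163.3, 257.6]
tool_rot: [3.14, -0.697, 0.603]
contact_force: [-0.1, -0.8, 0.0]
width: 0.3
finger_force: 0.0
```

```bash
python3 kin.py; python3 - <<'E'
from plan import *
from bench import capture
import cv2
to(*front(0,50,40,.6,5))
a=capture("scene")[130:280,190:390].copy();cv2.imwrite("pics/s2.png",cv2.resize(a,None,fx=4,fy=4,interpolation=cv2.INTER_CUBIC))
s=get_state();R=Ro.from_euler('xyz',s['tool_rot']).as_matrix();print(((proj('scene',[s['tcp_pos']+73*R[:,2]])-[190,130])*4).round())
E
```

```text
t 5.025 j [0.1273, 0.288, 1.8993, 0.7813, 0.4292, 0.4605] tcp [618.3, 163.3, 257.6] 
z [0.5292, 0.3632, -0.7668] down deg 50.1 head 0.601 tooly [0.567, -0.824, 0.001] F [-0.1, -0.8, 0.0] w 0.2644496360325548
rot [-0.001  0.001  0.003] /n [-0.0009  0.0012  0.0026] | dp old axes [-12.1   0.1  83.8] | dp new axes [-12.2   0.   83.8] /n [-12.2   0.   83.8] | world [ 36.7  25.1 -72.1]
[[305. 257.]]
```

View pics/s2.png

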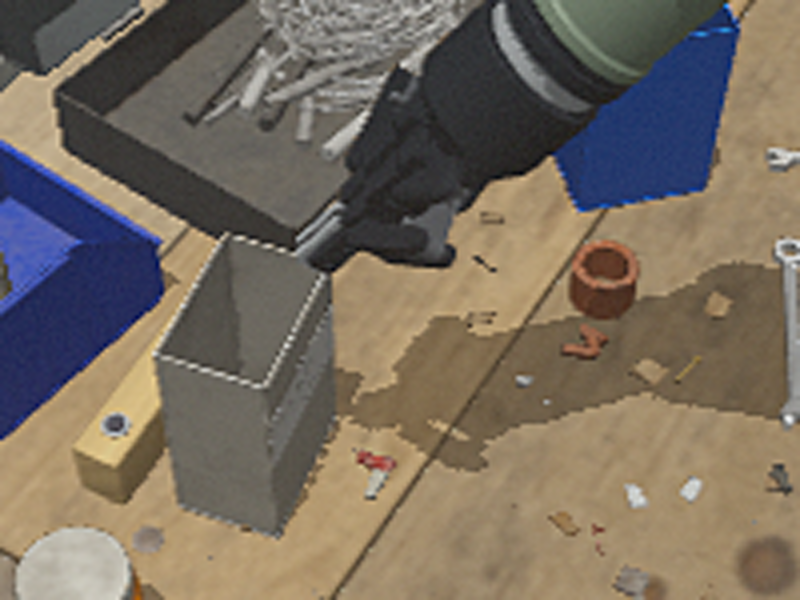

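The finger sits in front of and above the carton mouth, with its tip at (305,255), as projected. Inserting.

Call:
servo_tool --rot '[[0,0,0],[0,0,0],[0,0,0],[0,0,0],[0,0,0],[0,0,0],[0,0,0]]' --dp '[[-6,0,14],[-6,0,14],[0,0,14],[0,0,14],[0,0,14],[0,0,14],[0,0,0]]' --grip '[1,1,1,1,1,1,1]'

```text
time_s: 5.95
tcp_pos: [654.9, 189.2, 185.2]
tool_rot: [3.141, -0.697, 0.602]
contact_force: [-0.2, 0.2, -0.7]
width: -0.1
finger_force: 0.0
```

```bash
python3 kin.py; python3 - <<'E'
from plan import *
from bench import capture
import cv2
to(*front(0,50,50,.6,2))
a=capture("scene")[130:280,190:390].copy();cv2.imwrite("pics/s3.png",cv2.resize(a,None,fx=4,fy=4,interpolation=cv2.INTER_CUBIC))
E
```

```text
t 5.95 j [0.1666, 0.4319, 1.8941, 1.0389, 0.3191, 0.2119] tcp [654.9, 189.2, 185.2] 
z [0.5295, 0.3632, -0.7666] down deg 50.1 head 0.601 tooly [0.566, -0.824, 0.001] F [-0.2, 0.2, -0.7] w -0.10679465611009434
rot [-0.001  0.001  0.002] /n [-0.0008  0.0009  0.0019] | dp old axes [-3.   0.7  9.6] | dp new axes [-3.   0.7  9.6] /n [-3.   0.7  9.6] | world [ 3.6  1.6 -9.3]
```

View pics/s3.png

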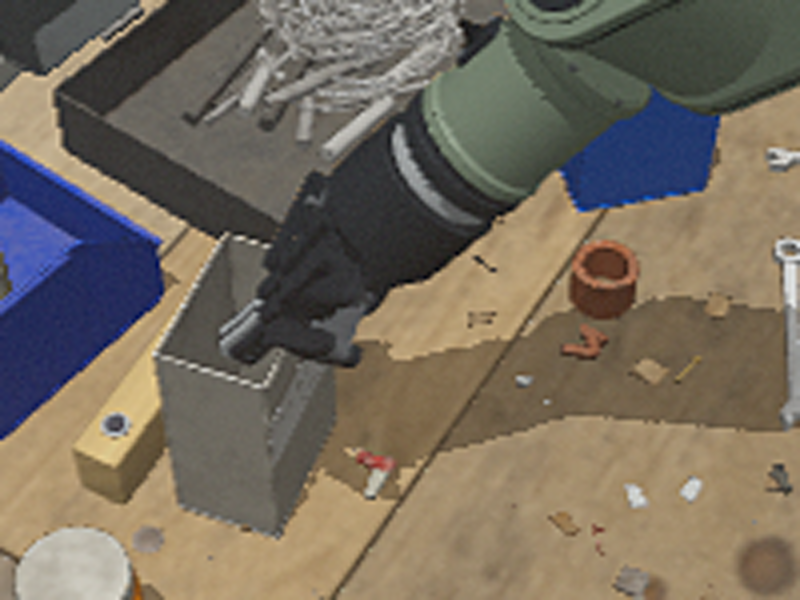

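```bash
cat >> plan.py <<'E'
def seq(wps,start=None,dec=1):
    """wps: list of (p,R); prints rounded rows dp (old axes) and rot"""
    s=get_state();p,R=start or (s['tcp_pos'],Ro.from_euler('xyz',s['tool_rot']).as_matrix())
    dps=[];rs=[]
    for q,Q in wps:
        d=(R.T@(q-p)).round(dec);w=Ro.from_matrix(R.T@Q).as_rotvec().round(3)
        dps.append(d.tolist());rs.append(w.tolist());p=p+R@d;R=R@Ro.from_rotvec(w).as_matrix()
    print('rot',rs);print('dp',dps);print('end',p.round(1))
E
python3 - <<'E'
from plan import *
f=lambda ph:front(ph,50-28/24*ph,50,.6)
s=get_state();R=Ro.from_euler('xyz',s['tool_rot']).as_matrix()
w=[(front(0,50,50,.6,3))]+[f(ph) for ph in range(0,15,1)]
seq(w)
E
```

```text
rot [[-0.0, 0.0, 0.002], [-0.0, 0.0, 0.0], [-0.0, 0.021, 0.0], [-0.0, 0.02, 0.0], [-0.0, 0.02, 0.0], [-0.0, 0.021, -0.0], [-0.0, 0.02, -0.0], [-0.0, 0.02, -0.0], [-0.0, 0.021, -0.0], [-0.0, 0.02, -0.0], [-0.0, 0.02, -0.0], [-0.0, 0.021, -0.0], [-0.0, 0.02, -0.0], [-0.0, 0.021, -0.0], [-0.0, 0.02, -0.0], [-0.0, 0.02, -0.0]]
dp [[-2.3, 0.6, 10.2], [-3.0, 0.0, -0.0], [-2.3, -1.1, -1.8], [-2.3, -1.0, -1.8], [-2.3, -1.1, -1.7], [-2.3, -1.1, -1.8], [-2.2, -1.0, -1.8], [-2.3, -1.1, -1.8], [-2.3, -1.1, -1.8], [-2.3, -1.0, -1.8], [-2.3, -1.1, -1.8], [-2.2, -1.0, -1.7], [-2.3, -1.1, -1.8], [-2.3, -1.0, -1.8], [-2.2, -1.1, -1.9], [-2.3, -1.0, -1.8]]
end [615.9 179.5 168.1]
```

Call:
servo_tool --rot '[[0,0,0],[0,0,0],[0,0.02,0],[0,0.02,0],[0,0.02,0],[0,0.02,0],[0,0.02,0],[0,0.02,0],[0,0.02,0],[0,0.02,0],[0,0,0]]' --dp '[[-2.3,0.6,10.2],[-3,0,0],[-2.3,-1.1,-1.8],[-2.3,-1.1,-1.8],[-2.3,-1.1,-1.8],[-2.3,-1.1,-1.8],[-2.3,-1.1,-1.8],[-2.3,-1.1,-1.8],[-2.3,-1.1,-1.8],[-2.3,-1.1,-1.8],[0,0,0]]' --grip '[1,1,1,1,1,1,1,1,1,1,1]'

```text
time_s: 7.38
tcp_pos: [632.7, 183.4, 173.3]
tool_rot: [3.14, -0.859, 0.602]
contact_force: [1.1, -0.4, 0.7]
width: -0.1
finger_force: 0.0
```

```bash
python3 kin.py; python3 - <<'E'
from plan import *
from bench import capture
import cv2
to(*front(8,50-28/24*8,50,.6))
a=capture("scene")[130:280,190:390].copy();cv2.imwrite("pics/s4.png",cv2.resize(a,None,fx=4,fy=4,interpolation=cv2.INTER_CUBIC))
c=lambda ph:((proj('scene',[pt(ph,0,150),pt(ph,0,150)+[-8.5,46.7,0],pt(ph,67,150)+[-8.5,46.7,0],pt(ph,67,0)+[-8.5,46.7,0]])-[190,130])*4).round().tolist()
for ph in(0,4,8,12):print(ph,c(ph))
E
```

```text
t 7.375 j [0.1385, 0.4325, 2.0447, 1.9416, 0.3699, -0.7105] tcp [632.7, 183.4, 173.3] 
z [0.625, 0.4273, -0.6533] down deg 40.8 head 0.6 tooly [0.565, -0.825, 0.001] F [1.1, -0.4, 0.7] w -0.06441849586316886
rot [0.    0.002 0.001] /n [0.0002 0.0021 0.0014] | dp old axes [-0.2  0.   1.4] | dp new axes [-0.2  0.   1.4] /n [-0.2  0.   1.4] | world [ 0.8  0.5 -1. ]
0 [[299.0, 322.0], [265.0, 388.0], [149.0, 352.0], [175.0, 505.0]]
4 [[317.0, 328.0], [283.0, 394.0], [167.0, 353.0], [175.0, 501.0]]
8 [[335.0, 335.0], [302.0, 401.0], [185.0, 354.0], [175.0, 497.0]]
12 [[353.0, 342.0], [320.0, 408.0], [204.0, 357.0], [175.0, 493.0]]
```

View pics/s4.png

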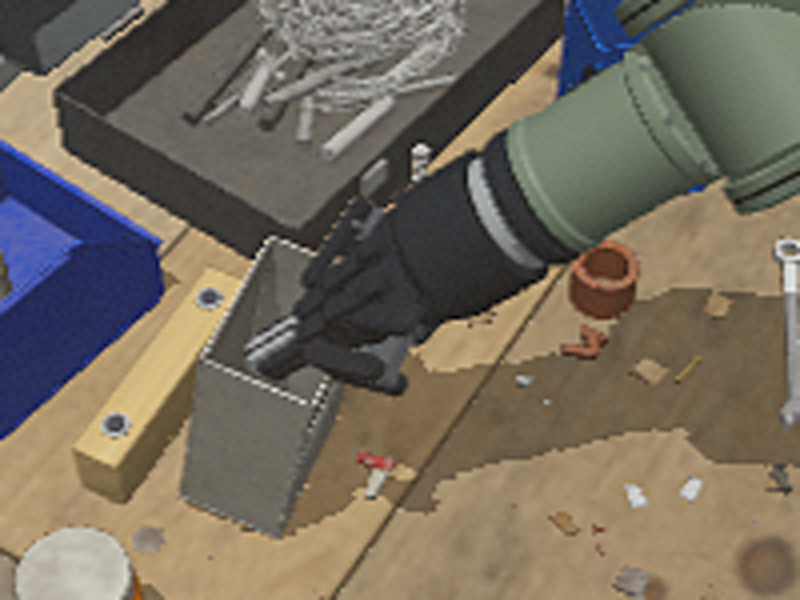

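The carton is tipping cleanly. Its back-left rim corner moved (157,355)→(205,360) and the foot stayed at (280,535), so the tilt is about 10.5°. Continuing.

```bash
cat >> plan.py <<'E'
def top2(ph,dn,d,hd,sl=0,h=12): # tip upper corner on back wall inner at depth d (finger flatter than wall)
    R=toolR(hd,dn);return pt(ph,64.5,150-d,sl)-R[:,0]*h-R[:,2]*73,R
def topm(ph,dn,d,hd,sl=0,h=12):
    R=toolR(hd,dn)
    if 90-ph-dn>=0: return top2(ph,dn,d,hd,sl,h)
    return pt(ph,64.5,150,sl)-R[:,0]*h+R[:,2]*(d-73),R
E
python3 - <<'E'
from plan import *
f=lambda ph:front(ph,50-28/24*ph,50,.6)
seq([f(ph) for ph in range(9,23)])
for ph in(20,22,24):print('f',ph,f(ph)[0].round(1))
for ph in(24,26,28,30,32,34,36):print('t',ph,top2(ph,24,36,.6)[0].round(1),top2(ph,24,30,.6)[0].round(1))
E
```

```text
rot [[0.0, 0.022, 0.002], [0.0, 0.021, -0.0], [0.0, 0.02, -0.0], [0.0, 0.021, -0.0], [0.0, 0.02, -0.0], [0.0, 0.02, -0.0], [0.0, 0.021, -0.0], [0.0, 0.02, -0.0], [0.0, 0.02, -0.0], [0.0, 0.021, -0.0], [0.0, 0.02, -0.0], [0.0, 0.02, -0.0], [0.0, 0.021, -0.0], [0.0, 0.02, -0.0]]
dp [[-2.7, -1.1, -0.6], [-2.3, -1.1, -1.8], [-2.3, -1.0, -1.8], [-2.2, -1.1, -1.8], [-2.3, -1.0, -1.8], [-2.3, -1.1, -1.8], [-2.3, -1.0, -1.8], [-2.2, -1.0, -1.8], [-2.3, -1.1, -1.8], [-2.3, -1.0, -1.9], [-2.2, -1.0, -1.8], [-2.3, -1.0, -1.8], [-2.2, -1.0, -1.9], [-2.3, -1.0, -1.8]]
end [593.5 174.1 159.5]
f 20 [598.9 175.4 162. ]
f 22 [593.4 174.1 159.5]
f 24 [588.  172.8 156.9]
t 24 [613.3 154.8 149.1] [610.9 154.4 154.6]
t 26 [608.8 154.  149.5] [606.2 153.5 154.9]
t 28 [604.3 153.2 149.7] [601.5 152.7 155. ]
t 30 [599.8 152.4 149.7] [596.9 151.8 154.9]
t 32 [595.3 151.6 149.6] [592.2 151.  154.7]
t 34 [590.8 150.7 149.3] [587.5 150.1 154.3]
t 36 [586.3 149.9 148.9] [582.9 149.3 153.7]
```

```bash
python3 - <<'E'
from plan import *
w=[front(p,50-28/24*p-5*(p-8)/9,50+6*(p-8)/9,.6) for p in range(9,18)]
seq(w)
seq([front(p,25.2-(p-17),56,.6) for p in np.arange(17.5,25.1,.5)],w[-1])
E
```

```text
rot [[0.0, 0.032, 0.002], [0.0, 0.03, -0.0], [0.0, 0.03, -0.0], [0.0, 0.03, -0.0], [0.0, 0.03, -0.0], [0.0, 0.03, -0.0], [0.0, 0.03, -0.0], [0.0, 0.031, -0.0], [0.0, 0.03, -0.0]]
dp [[-2.9, -1.1, -0.0], [-2.5, -1.1, -1.3], [-2.4, -1.0, -1.2], [-2.3, -1.1, -1.3], [-2.4, -1.0, -1.3], [-2.3, -1.1, -1.4], [-2.2, -1.0, -1.3], [-2.3, -1.1, -1.4], [-2.1, -1.0, -1.4]]
end [610.3 179.5 161.4]
rot [[0.0, 0.008, -0.0], [0.0, 0.009, 0.0], [0.0, 0.009, -0.0], [0.0, 0.008, -0.0], [0.0, 0.009, -0.0], [0.0, 0.009, -0.0], [0.0, 0.009, -0.0], [0.0, 0.008, 0.0], [0.0, 0.009, 0.0], [0.0, 0.009, 0.0], [0.0, 0.008, 0.0], [0.0, 0.009, -0.0], [0.0, 0.009, 0.0], [0.0, 0.009, 0.0], [0.0, 0.008, -0.0], [0.0, 0.009, 0.0]]
dp [[-1.0, -0.5, -1.0], [-0.9, -0.5, -0.9], [-1.0, -0.5, -1.0], [-1.0, -0.5, -1.0], [-0.9, -0.5, -1.0], [-1.0, -0.6, -1.0], [-1.0, -0.5, -0.9], [-1.0, -0.5, -1.0], [-1.0, -0.5, -1.0], [-0.9, -0.5, -1.0], [-1.0, -0.5, -0.9], [-1.0, -0.5, -1.0], [-1.0, -0.4, -1.0], [-1.0, -0.5, -1.0], [-0.9, -0.5, -0.9], [-1.0, -0.5, -1.0]]
end [589.2 174.7 152.6]
```

Call:
servo_tool --rot '[[0,0.03,0],[0,0.03,0],[0,0.03,0],[0,0.03,0],[0,0.03,0],[0,0.03,0],[0,0.03,0],[0,0.03,0],[0,0.03,0],[0,0,0]]' --dp '[[-2.7,-1.1,-0.2],[-2.4,-1.1,-1.3],[-2.4,-1,-1.3],[-2.3,-1.1,-1.3],[-2.3,-1,-1.3],[-2.3,-1.1,-1.3],[-2.3,-1,-1.3],[-2.2,-1.1,-1.4],[-2.2,-1,-1.4],[0,0,0]]' --grip '[1,1,1,1,1,1,1,1,1,1]'

```text
time_s: 8.68
tcp_pos: [611.5, 180.2, 164.1]
tool_rot: [3.138, -1.136, 0.606]
contact_force: [-2.4, -1.6, 8.8]
width: 0.1
finger_force: 0.0
```

```bash
python3 kin.py; python3 - <<'E'
from plan import *
from bench import capture
import cv2
a=capture("scene");cv2.imwrite("pics/s5.png",a)
# bright rim corner search: left side face (+y): track back-left rim corner by edge of grey face
c=lambda ph:(proj('scene',[pt(ph,0,150)+[-8.5,46.7,0],pt(ph,67,150)+[-8.5,46.7,0]])).round(1).tolist()
for ph in(16,20,24):print(ph,c(ph))
g=cv2.cvtColor(a,cv2.COLOR_BGR2GRAY).astype(int)
for r in range(212,240,3):print(r,g[r,238:290:2].tolist())
E
```

```text
t 8.675 j [0.0992, 0.5024, 2.2219, 2.476, 0.7856, -1.293] tcp [611.5, 180.2, 164.1] 
z [0.7479, 0.5133, -0.4208] down deg 24.9 head 0.601 tooly [0.566, -0.824, 0.002] F [-2.4, -1.6, 8.8] w 0.0772280105076774
16 [[274.5, 234.2], [245.7, 220.1]]
20 [[279.0, 236.5], [250.7, 221.3]]
24 [[283.3, 238.9], [255.8, 222.8]]
212 [193, 189, 198, 108, 84, 86, 82, 184, 65, 95, 89, 90, 92, 83, 45, 110, 187, 51, 40, 39, 48, 62, 61, 61, 60, 59]
215 [190, 196, 102, 89, 85, 84, 185, 76, 77, 86, 67, 124, 200, 150, 71, 106, 195, 62, 57, 60, 63, 65, 41, 34, 41, 55]
218 [192, 86, 88, 89, 81, 152, 82, 80, 99, 117, 39, 116, 197, 184, 121, 83, 62, 49, 38, 41, 51, 46, 47, 42, 43, 40]
221 [87, 87, 87, 81, 152, 167, 63, 74, 84, 150, 104, 87, 55, 60, 68, 53, 44, 33, 60, 64, 63, 62, 63, 58, 44, 36]
224 [85, 85, 81, 103, 112, 110, 109, 112, 144, 75, 109, 44, 37, 39, 36, 43, 35, 63, 111, 50, 63, 64, 64, 60, 61, 62]
227 [83, 81, 153, 139, 102, 105, 105, 109, 105, 104, 141, 139, 71, 91, 95, 90, 106, 105, 107, 103, 51, 42, 38, 42, 61, 65]
230 [80, 150, 171, 102, 107, 104, 105, 105, 106, 104, 108, 109, 106, 178, 113, 80, 102, 106, 103, 114, 121, 99, 49, 32, 40, 37]
233 [146, 160, 130, 106, 106, 108, 106, 104, 105, 106, 107, 107, 105, 108, 105, 107, 196, 93, 70, 143, 105, 109, 113, 112, 118, 120]
236 [165, 167, 98, 112, 106, 105, 107, 106, 107, 108, 108, 107, 108, 110, 107, 106, 109, 105, 128, 109, 108, 108, 115, 118, 114, 105]
239 [160, 107, 101, 108, 109, 108, 108, 108, 107, 107, 106, 108, 108, 108, 107, 108, 107, 140, 111, 107, 110, 100, 102, 116, 109, 104]
```

Call:
servo_tool --rot '[[0,0,0],[0,0,0],[0,0,0]]' --dp '[[0,0,-2.5],[0.5,0,-2.5],[0,0,0]]' --grip '[1,1,1]'

```text
time_s: 9.1
tcp_pos: [606.7, 177.2, 163.8]
tool_rot: [3.139, -1.128, 0.604]
contact_force: [0.1, 0.5, 1.8]
width: 0.1
finger_force: 0.0
```

```bash
cat > look.py <<'E'
from plan import *
from bench import capture
import cv2,sys
a=capture("scene");cv2.imwrite(f"pics/{sys.argv[1]}.png",a)
g=cv2.cvtColor(a,cv2.COLOR_BGR2GRAY)
# left (+y) face: uniform grey ~107 low saturation; fit its min-area corners
h=cv2.cvtColor(a,cv2.COLOR_BGR2HSV);m=((g>92)&(g<125)&(h[:,:,1]<45)).astype(np.uint8)
m=cv2.morphologyEx(m,cv2.MORPH_OPEN,np.ones((5,5),np.uint8))
n,l,st,ce=cv2.connectedComponentsWithStats(m)
i=l[250,248] or l[255,245];k=(l==i).astype(np.uint8)
ct=max(cv2.findContours(k,0,2)[0],key=cv2.contourArea);ap=cv2.approxPolyDP(ct,5,True)[:,0]
print('area',st[i][4],'poly',ap.tolist())
L=np.array([-8.5,46.7,0])
def quad(ph,sl=0):return proj('scene',[pt(ph,A,B,sl)+L for A,B in((0,150),(67,150),(67,0),(0,0))])
best=[]
for sl in range(0,61,4):
  for ph in np.arange(0,91,1.):
    q=np.zeros_like(k);cv2.fillPoly(q,[np.round(quad(ph,sl)).astype(np.int32)],1)
    best.append(((q&k).sum()/(q|k).sum(),ph,sl))
print(sorted(best)[-4:])
E
python3 kin.py;python3 look.py s6
```

```text
t 9.1 j [0.0946, 0.4959, 2.2309, 2.4695, 0.7805, -1.2908] tcp [606.7, 177.2, 163.8] 
z [0.7453, 0.5108, -0.4285] down deg 25.4 head 0.601 tooly [0.566, -0.825, 0.001] F [0.1, 0.5, 1.8] w 0.07652035834299384
area 945 poly [[249, 224], [238, 252], [260, 261], [276, 226], [269, 233]]
[(np.float64(0.7974797479747975), np.float64(25.0), 12), (np.float64(0.7980599647266314), np.float64(22.0), 4), (np.float64(0.8064228367528992), np.float64(21.0), 4), (np.float64(0.8136813681368137), np.float64(20.0), 4)]
```

Call:
servo_tool --rot '[[0,0.009,0],[0,0.009,0],[0,0.009,0],[0,0.009,0],[0,0.009,0],[0,0.009,0],[0,0.009,0],[0,0.009,0],[0,0,0]]' --dp '[[-1,-0.5,-1],[-1,-0.5,-1],[-1,-0.5,-1],[-1,-0.5,-1],[-1,-0.5,-1],[-1,-0.5,-1],[-1,-0.5,-1],[-1,-0.5,-1],[0,0,0]]' --grip '[1,1,1,1,1,1,1,1,1]'

```text
time_s: 10.28
tcp_pos: [595.8, 174.6, 159.4]
tool_rot: [3.138, -1.2, 0.604]
contact_force: [-1.0, 0.2, -0.4]
width: 0.1
finger_force: 0.0
```

```bash
python3 kin.py;python3 look.py s7
```

```text
t 10.275 j [0.0823, 0.5288, 2.2844, 2.5233, 0.9224, -1.3701] tcp [595.8, 174.6, 159.4] 
z [0.7689, 0.527, -0.3621] down deg 21.2 head 0.601 tooly [0.566, -0.825, 0.001] F [-1.0, 0.2, -0.4] w 0.05019847185917784
area 939 poly [[252, 224], [239, 252], [260, 262], [278, 238]]
[(np.float64(0.8578024007386889), np.float64(25.0), 4), (np.float64(0.8593894542090657), np.float64(23.0), 4), (np.float64(0.8652416356877324), np.float64(21.0), 0), (np.float64(0.8678373382624769), np.float64(22.0), 0)]
```

Call:
servo_tool --rot '[[0,0.009,0],[0,0.009,0],[0,0.009,0],[0,0.009,0],[0,0.009,0],[0,0.009,0],[0,0,0]]' --dp '[[-1,-0.5,-1],[-1,-0.5,-1],[-1,-0.5,-1],[-1,-0.5,-1],[-1,-0.5,-1],[-1,-0.5,-1],[0,0,0]]' --grip '[1,1,1,1,1,1,1]'

```text
time_s: 11.2
tcp_pos: [587.8, 172.8, 155.9]
tool_rot: [3.138, -1.254, 0.605]
contact_force: [1.4, 0.7, -0.1]
width: 0.0
finger_force: 0.0
```

```bash
python3 kin.py;python3 look.py s8
```

```text
t 11.2 j [0.0737, 0.5597, 2.3217, 2.5511, 1.0334, -1.4208] tcp [587.8, 172.8, 155.9] 
z [0.7838, 0.5375, -0.3111] down deg 18.1 head 0.601 tooly [0.566, -0.825, 0.001] F [1.4, 0.7, -0.1] w 0.006463606026043023
area 932 poly [[256, 226], [240, 252], [260, 262], [280, 239]]
[(np.float64(0.8526989935956084), np.float64(25.0), 0), (np.float64(0.85451197053407), np.float64(26.0), 0), (np.float64(0.8596491228070176), np.float64(24.0), 0), (np.float64(0.8613678373382625), np.float64(26.0), 4)]
```

```bash
python3 - <<'E'
from plan import *
V=np.array([-np.sin(PS),np.cos(PS),0])*18
for hd in(.6,.9):
 for ph,dn,d,sl in((30,18,34,0),(45,22,34,0),(60,28,34,0),(75,35,34,0),(75,35,34,20),(90,35,30,0),(90,35,30,30),(90,42,30,0),(90,48,30,0),(90,42,25,40)):
  p,R=topm(ph,dn,d,hd,sl);p=p+V;a=ik(p,hd,dn);a[2]%=360;print(hd,ph,dn,d,sl,p.round(0),'j3',(a[2]/57.3).round(2),'j4 j5',a[3:],'body low z',(p[2]-42*R[2,0]).round(0))
E
```

```text
0.6 30 18 34 0 [594. 169. 144.] j3 2.31 j4 j5 [147.8  60.5] body low z 104.0
0.6 45 22 34 0 [561. 163. 144.] j3 2.37 j4 j5 [147.4  56.8] body low z 105.0
0.6 60 28 34 0 [532. 159. 138.] j3 2.41 j4 j5 [146.6  49.9] body low z 100.0
0.6 75 35 34 0 [499. 166. 114.] j3 2.45 j4 j5 [149.4  43.9] body low z 79.0
0.6 75 35 34 20 [518. 169. 114.] j3 2.4 j4 j5 [148.4  42.1] body low z 79.0
0.6 90 35 30 0 [474. 160.  79.] j3 2.53 j4 j5 [153.4  53. ] body low z 45.0
0.6 90 35 30 30 [504. 165.  79.] j3 2.46 j4 j5 [152.1  49.4] body low z 45.0
0.6 90 42 30 0 [476. 161.  84.] j3 2.46 j4 j5 [150.6  38.4] body low z 53.0
0.6 90 48 30 0 [478. 163.  88.] j3 2.4 j4 j5 [144.8  26.9] body low z 60.0
0.6 90 42 25 40 [512. 166.  88.] j3 2.38 j4 j5 [147.1  34.6] body low z 56.0
0.9 30 18 34 0 [609. 153. 144.] j3 2.17 j4 j5 [117.3  61.6] body low z 104.0
0.9 45 22 34 0 [576. 148. 144.] j3 2.23 j4 j5 [115.7  58.2] body low z 105.0
0.9 60 28 34 0 [546. 144. 138.] j3 2.27 j4 j5 [113.4  52.3] body low z 100.0
0.9 75 35 34 0 [507. 157. 114.] j3 2.34 j4 j5 [116.2  45.8] body low z 79.0
0.9 75 35 34 20 [526. 161. 114.] j3 2.3 j4 j5 [115.1  44.8] body low z 79.0
0.9 90 35 30 0 [483. 151.  79.] j3 2.42 j4 j5 [122.1  50.3] body low z 45.0
0.9 90 35 30 30 [513. 156.  79.] j3 2.35 j4 j5 [120.5  48.4] body low z 45.0
0.9 90 42 30 0 [484. 153.  84.] j3 2.37 j4 j5 [116.7  39.7] body low z 53.0
0.9 90 48 30 0 [486. 154.  88.] j3 2.32 j4 j5 [108.2  31.4] body low z 60.0
0.9 90 42 25 40 [521. 157.  88.] j3 2.28 j4 j5 [112.3  37.8] body low z 56.0
```

```bash
cat > low.py <<'E'
from plan import *
import sys
V=np.array([-np.sin(PS),np.cos(PS),0])*21
K=np.array([(26,18.5,17),(31,17,18),(37,18,24),(45,21,30),(60,28,32),(75,35,32),(90,38,32)],float)
def wp(ph,h=15,sl=0):
    p,R=topm(ph,np.interp(ph,K[:,0],K[:,1]),np.interp(ph,K[:,0],K[:,2]),.6,sl,h);return p+V,R
if __name__=="__main__":
    a,b,st=map(float,sys.argv[1:4])
    for q in(26,27,28,29,30,31):print(q,wp(q)[0].round(1))
    seq([wp(q) for q in np.arange(a,b+.01,st)])
E
python3 low.py 29 42 1
```

```text
26 [594.9 171.8 156.8]
27 [592.4 171.4 156.2]
28 [589.9 170.9 155.5]
29 [587.4 170.4 154.8]
30 [585.  170.  154.1]
31 [582.5 169.5 153.4]
rot [[-0.001, 0.009, 0.002], [0.0, 0.005, -0.0], [0.0, 0.006, -0.0], [0.0, -0.003, -0.0], [0.0, -0.003, -0.0], [0.0, -0.003, -0.0], [0.0, -0.003, -0.0], [0.0, -0.003, -0.0], [0.0, -0.003, -0.0], [0.0, -0.006, -0.0], [0.0, -0.007, -0.0], [0.0, -0.007, -0.0], [0.0, -0.006, -0.0], [0.0, -0.007, -0.0]]
dp [[-1.6, 1.7, -1.3], [-1.4, -1.0, -2.0], [-1.4, -1.0, -1.9], [-1.4, -0.9, -1.5], [-1.4, -0.8, -1.4], [-1.4, -0.8, -1.5], [-1.4, -0.8, -1.3], [-1.5, -0.7, -1.3], [-1.4, -0.8, -1.3], [-1.1, -0.8, -1.5], [-1.1, -0.8, -1.4], [-1.1, -0.8, -1.4], [-1.1, -0.7, -1.4], [-1.2, -0.8, -1.3]]
end [562.  166.  144.7]
```

Call:
servo_tool --rot '[[0,0.008,0],[0,0.006,0],[0,0.006,0],[0,-0.003,0],[0,-0.003,0],[0,-0.003,0],[0,-0.003,0],[0,-0.003,0],[0,-0.003,0],[0,0,0]]' --dp '[[-1,-0.5,-1.2],[-1.2,-0.7,-1.6],[-1.4,-0.8,-1.9],[-1.4,-0.8,-1.5],[-1.4,-0.8,-1.4],[-1.4,-0.8,-1.4],[-1.4,-0.8,-1.4],[-1.4,-0.8,-1.4],[-1.4,-0.8,-1.4],[0,0,0]]' --grip '[1,1,1,1,1,1,1,1,1,1]'

```text
time_s: 12.5
tcp_pos: [570.6, 169.2, 148.5]
tool_rot: [3.137, -1.256, 0.605]
contact_force: [0.1, 0.5, 0.4]
width: -0.1
finger_force: 0.0
```

```bash
python3 kin.py;python3 look.py s9; python3 low.py 38 50 1
```

```text
t 12.5 j [0.0675, 0.5715, 2.3671, 2.5626, 1.0837, -1.4559] tcp [570.6, 169.2, 148.5] 
z [0.7844, 0.5377, -0.3093] down deg 18.0 head 0.601 tooly [0.566, -0.825, 0.001] F [0.1, 0.5, 0.4] w -0.09765396429574152
area 888 poly [[287, 243], [265, 230], [245, 244], [244, 253], [261, 262]]
[(np.float64(0.8061874431301183), np.float64(35.0), 8), (np.float64(0.8062157221206582), np.float64(32.0), 4), (np.float64(0.8080072793448589), np.float64(34.0), 4), (np.float64(0.8184331797235023), np.float64(33.0), 0)]
26 [594.9 171.8 156.8]
27 [592.4 171.4 156.2]
28 [589.9 170.9 155.5]
29 [587.4 170.4 154.8]
30 [585.  170.  154.1]
31 [582.5 169.5 153.4]
rot [[-0.001, -0.007, 0.002], [0.0, -0.006, -0.0], [0.0, -0.007, -0.0], [0.0, -0.006, -0.0], [0.0, -0.007, -0.0], [0.0, -0.006, -0.0], [0.0, -0.007, -0.0], [0.0, -0.006, -0.0], [0.0, -0.008, -0.0], [0.0, -0.009, -0.0], [0.0, -0.008, -0.0], [0.0, -0.008, -0.0], [0.0, -0.008, -0.0]]
dp [[-2.1, 0.9, -1.8], [-1.1, -0.8, -1.4], [-1.1, -0.8, -1.4], [-1.1, -0.8, -1.4], [-1.2, -0.7, -1.3], [-1.2, -0.8, -1.2], [-1.2, -0.7, -1.3], [-1.2, -0.7, -1.1], [-0.8, -0.9, -1.7], [-0.9, -0.9, -1.7], [-1.0, -0.9, -1.6], [-1.0, -0.8, -1.6], [-1.0, -0.9, -1.5]]
end [546.8 163.5 141.2]
```

Call:
servo_tool --rot '[[0,-0.007,0],[0,-0.006,0],[0,-0.007,0],[0,-0.006,0],[0,-0.007,0],[0,-0.006,0],[0,-0.007,0],[0,-0.006,0],[0,-0.008,0],[0,-0.009,0],[0,-0.008,0],[0,-0.008,0],[0,-0.008,0],[0,0,0]]' --dp '[[-1.6,-0.4,-1.6],[-1.1,-0.8,-1.4],[-1.1,-0.8,-1.4],[-1.1,-0.8,-1.4],[-1.2,-0.7,-1.3],[-1.2,-0.8,-1.2],[-1.2,-0.7,-1.3],[-1.2,-0.7,-1.1],[-0.8,-0.8,-1.7],[-0.9,-0.8,-1.7],[-1,-0.8,-1.6],[-1,-0.8,-1.6],[-1,-0.8,-1.5],[0,0,0]]' --grip '[1,1,1,1,1,1,1,1,1,1,1,1,1,1]'

```text
time_s: 14.3
tcp_pos: [546.5, 164.4, 141.7]
tool_rot: [3.138, -1.163, 0.605]
contact_force: [-0.5, -0.4, -0.3]
width: 0.2
finger_force: 0.3
```

```bash
python3 kin.py;python3 look.py s10; python3 low.py 51 66 1; python3 - <<'E'
import cv2
a=cv2.imread("pics/s10.png")[130:280,190:390];cv2.imwrite("pics/s10c.png",cv2.resize(a,None,fx=4,fy=4,interpolation=cv2.INTER_CUBIC))
E
```

```text
t 14.3 j [0.0703, 0.5271, 2.3993, 2.5484, 0.981, -1.442] tcp [546.5, 164.4, 141.7] 
z [0.7574, 0.5191, -0.3962] down deg 23.3 head 0.601 tooly [0.566, -0.825, 0.001] F [-0.5, -0.4, -0.3] w 0.23084635122006153
area 946 poly [[306, 239], [248, 253], [259, 263], [302, 258], [295, 245]]
[(np.float64(0.7463706233988044), np.float64(52.0), 4), (np.float64(0.7487046632124352), np.float64(55.0), 4), (np.float64(0.7554019014693172), np.float64(53.0), 4), (np.float64(0.7626527050610821), np.float64(51.0), 4)]
26 [594.9 171.8 156.8]
27 [592.4 171.4 156.2]
28 [589.9 170.9 155.5]
29 [587.4 170.4 154.8]
30 [585.  170.  154.1]
31 [582.5 169.5 153.4]
rot [[-0.001, -0.008, 0.002], [0.0, -0.008, -0.0], [0.0, -0.009, -0.0], [0.0, -0.008, -0.0], [0.0, -0.008, -0.0], [0.0, -0.008, -0.0], [0.0, -0.008, -0.0], [0.0, -0.008, -0.0], [0.0, -0.008, -0.0], [0.0, -0.009, -0.0], [0.0, -0.008, -0.0], [0.0, -0.008, -0.0], [0.0, -0.008, -0.0], [0.0, -0.008, -0.0], [0.0, -0.008, -0.0], [0.0, -0.008, -0.0]]
dp [[-1.6, 0.0, -1.6], [-1.1, -0.8, -1.5], [-1.1, -0.8, -1.4], [-1.2, -0.9, -1.3], [-1.2, -0.8, -1.3], [-1.2, -0.8, -1.3], [-1.2, -0.8, -1.2], [-1.3, -0.8, -1.2], [-1.3, -0.8, -1.1], [-1.4, -0.8, -1.1], [-1.3, -0.8, -1.1], [-0.7, -12.3, 1.1], [-2.3, -0.9, -1.1], [-2.2, -0.9, -0.9], [-2.3, -0.8, -0.9], [-2.3, -0.9, -0.8]]
end [511.8 169.6 128. ]
```

View pics/s10c.png

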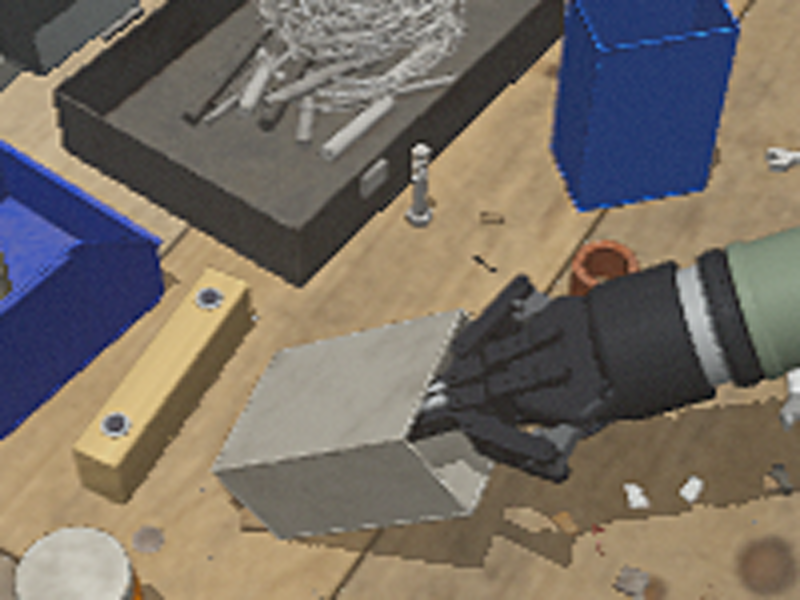

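The carton is at about 53° and its lower edge is still in place at (280,537). The finger holds the top wall from inside, with the rim at (415,440)–(465,312). Continuing.

```bash
python3 - <<'E'
import re
s=open('low.py').read()
s=re.sub(r"K=.*","K=np.array([(50,23.3,31),(75,27,33),(90,31,36)],float)",s)
s=s.replace("return p+V,R","return p+V*(1 if 90-ph-np.interp(ph,K[:,0],K[:,1])>=0 else 9/21),R").replace("    for q in(26,27,28,29,30,31):print(q,wp(q)[0].round(1))\n","    a_=ik(wp(b)[0],.6,np.interp(b,K[:,0],K[:,1]));print('j3',(a_[2]%360)/57.3,a_)\n")
open('low.py','w').write(s)
E
python3 low.py 51 69 1; for b in 80 90; do python3 low.py $b $b 1 | head -1;done
```

```text
j3 2.486910994764398 [  5.6  31.9 142.5 149.7  59. ]
rot [[-0.001, -0.002, 0.002], [0.0, -0.003, -0.0], [0.0, -0.002, -0.0], [0.0, -0.003, -0.0], [0.0, -0.002, -0.0], [0.0, -0.003, -0.0], [0.0, -0.003, -0.0], [0.0, -0.002, -0.0], [0.0, -0.003, -0.0], [0.0, -0.002, -0.0], [0.0, -0.003, -0.0], [0.0, -0.003, -0.0], [0.0, -0.002, -0.0], [0.0, -0.003, -0.0], [0.0, -0.002, -0.0], [0.0, -0.003, -0.0], [0.0, -0.002, -0.0], [0.0, -0.003, -0.0], [0.0, -0.003, -0.0]]
dp [[-2.1, 0.1, -1.3], [-1.5, -0.8, -1.4], [-1.5, -0.9, -1.4], [-1.5, -0.8, -1.3], [-1.6, -0.9, -1.3], [-1.6, -0.8, -1.3], [-1.6, -0.8, -1.3], [-1.6, -0.8, -1.2], [-1.7, -0.8, -1.1], [-1.7, -0.8, -1.2], [-1.7, -0.8, -1.1], [-1.7, -0.8, -1.0], [-1.8, -0.7, -1.1], [-1.7, -0.8, -1.0], [-3.1, -1.7, -3.0], [-2.5, -0.9, -0.9], [-2.5, -0.8, -0.8], [-2.5, -0.8, -0.8], [-2.5, -0.8, -0.7]]
end [507.9 156.6 118.3]
j3 2.530541012216405 [   5.8   34.6 -215.   151.3   61.3]
j3 2.553228621291449 [   6.3   37.4 -213.7  152.9   62.3]
```

Call:
servo_tool --rot '[[0,-0.003,0],[0,-0.003,0],[0,-0.002,0],[0,-0.003,0],[0,-0.002,0],[0,-0.003,0],[0,-0.003,0],[0,-0.002,0],[0,-0.003,0],[0,-0.002,0],[0,-0.003,0],[0,-0.003,0],[0,-0.002,0],[0,-0.003,0],[0,0,0]]' --dp '[[-1.7,-0.6,-1.3],[-1.5,-0.8,-1.4],[-1.5,-0.8,-1.4],[-1.5,-0.8,-1.3],[-1.6,-0.8,-1.3],[-1.6,-0.8,-1.3],[-1.6,-0.8,-1.3],[-1.6,-0.8,-1.2],[-1.7,-0.8,-1.1],[-1.7,-0.8,-1.2],[-1.7,-0.8,-1.1],[-1.7,-0.8,-1],[-1.8,-0.8,-1.1],[-1.7,-0.8,-1],[0,0,0]]' --grip '[1,1,1,1,1,1,1,1,1,1,1,1,1,1,1]'

```text
time_s: 16.23
tcp_pos: [519.7, 159.3, 127.7]
tool_rot: [3.139, -1.126, 0.604]
contact_force: [-1.1, -0.2, 0.3]
width: 0.0
finger_force: 0.0
```

```bash
python3 kin.py;python3 look.py s11; python3 low.py 66 80 1
```

```text
t 16.225 j [0.0665, 0.5349, 2.4587, 2.5639, 1.0006, -1.4829] tcp [519.7, 159.3, 127.7] 
z [0.7448, 0.5103, -0.4299] down deg 25.5 head 0.601 tooly [0.566, -0.825, 0.001] F [-1.1, -0.2, 0.3] w 0.028073675181634762
area 228682 poly [[0, 0], [0, 397], [26, 385], [0, 419], [48, 419], [28, 401], [29, 393], [43, 395], [40, 389], [47, 385], [62, 419], [383, 419], [389, 411], [390, 419], [559, 419], [559, 388], [509, 364], [514, 359], [559, 382], [559, 0], [439, 0], [441, 9], [417, 10], [413, 20], [402, 19], [407, 0], [378, 0], [384, 21], [369, 16], [367, 0], [344, 0], [329, 16], [325, 0], [308, 0], [303, 8], [289, 0], [288, 12], [281, 10], [281, 0]]
[(np.float64(0.004718342501814747), np.float64(21.0), 48), (np.float64(0.004731378396578715), np.float64(17.0), 32), (np.float64(0.0047575736374449035), np.float64(18.0), 32), (np.float64(0.004766444232602479), np.float64(16.0), 36)]
j3 2.530541012216405 [   5.8   34.6 -215.   151.3   61.3]
rot [[-0.001, -0.004, 0.002], [0.0, -0.002, -0.0], [0.0, -0.003, -0.0], [0.0, -0.003, -0.0], [0.0, -0.002, -0.0], [0.0, -0.003, -0.0], [0.0, -0.002, -0.0], [0.0, -0.003, -0.0], [0.0, -0.003, -0.0], [0.0, -0.002, -0.0], [0.0, -0.005, -0.0], [0.0, -0.004, -0.0], [0.0, -0.005, -0.0], [0.0, -0.005, -0.0], [0.0, -0.004, -0.0]]
dp [[-5.9, -2.0, -3.9], [-2.5, -0.9, -0.8], [-2.5, -0.8, -0.8], [-2.5, -0.8, -0.7], [-2.6, -0.8, -0.7], [-2.5, -0.8, -0.6], [-2.6, -0.8, -0.5], [-2.6, -0.8, -0.6], [-2.6, -0.7, -0.4], [-2.6, -0.7, -0.4], [-2.5, -0.7, -0.3], [-2.6, -0.7, -0.2], [-2.6, -0.7, -0.1], [-2.5, -0.7, -0.1], [-2.6, -0.6, -0.1]]
end [489.9 154.   94.9]
```

```bash
sed -i 's/^i=l\[.*; *k=/i=l[258,285] or l[258,280];k=/; s/^i=l\[250,248\] or l\[255,245\];/i=l[258,285] or l[258,280];/; s/range(0,61,4)/range(-8,101,4)/' look.py; python3 look.py s12
```

```text
area 920 poly [[318, 247], [252, 253], [259, 263], [310, 266], [307, 254]]
[(np.float64(0.7395833333333334), np.float64(63.0), -4), (np.float64(0.7397737162750218), np.float64(66.0), 4), (np.float64(0.7400346620450606), np.float64(65.0), -4), (np.float64(0.741514360313316), np.float64(67.0), 4)]
```

Call:
servo_tool --rot '[[0,-0.002,0],[0,-0.002,0],[0,-0.003,0],[0,-0.003,0],[0,-0.002,0],[0,-0.003,0],[0,-0.002,0],[0,-0.003,0],[0,-0.003,0],[0,-0.002,0],[0,-0.005,0],[0,-0.004,0],[0,0,0]]' --dp '[[-2.4,-1,-1.5],[-2.4,-0.8,-1.2],[-2.5,-0.8,-1.2],[-2.5,-0.8,-1],[-2.5,-0.8,-1],[-2.5,-0.8,-0.8],[-2.5,-0.8,-0.8],[-2.6,-0.8,-0.6],[-2.6,-0.8,-0.6],[-2.6,-0.8,-0.5],[-2.6,-0.7,-0.5],[-2.6,-0.7,-0.4],[0,0,0]]' --grip '[1,1,1,1,1,1,1,1,1,1,1,1,1]'

```text
time_s: 17.95
tcp_pos: [495.8, 154.5, 104.8]
tool_rot: [3.139, -1.092, 0.604]
contact_force: [-0.2, -0.3, -0.5]
width: 0.3
finger_force: 0.4
```

```bash
python3 kin.py;python3 look.py s13; python3 low.py 77 92 1
```

```text
t 17.95 j [0.0624, 0.5789, 2.5181, 2.5907, 1.0541, -1.5459] tcp [495.8, 154.5, 104.8] 
z [0.7323, 0.5018, -0.4605] down deg 27.4 head 0.601 tooly [0.566, -0.825, 0.001] F [-0.2, -0.3, -0.5] w 0.2806408308660391
area 804 poly [[257, 252], [261, 264], [316, 274], [315, 261]]
[(np.float64(0.7582938388625592), np.float64(79.0), 0), (np.float64(0.7592067988668555), np.float64(78.0), 0), (np.float64(0.7601895734597156), np.float64(79.0), -4), (np.float64(0.762085308056872), np.float64(75.0), -4)]
j3 2.5619546247818503 [   6.3   38.5 -213.2  153.2   63.6]
rot [[-0.001, -0.002, 0.002], [0.0, -0.005, -0.0], [0.0, -0.005, -0.0], [0.0, -0.004, -0.0], [0.0, -0.005, -0.0], [0.0, -0.005, -0.0], [0.0, -0.004, -0.0], [0.0, -0.005, -0.0], [0.0, -0.005, -0.0], [0.0, -0.004, -0.0], [0.0, -0.005, -0.0], [0.0, -0.005, -0.0], [0.0, -0.004, -0.0], [0.0, -0.005, -0.0], [0.0, 0.0, -0.0], [0.0, 0.0, -0.0]]
dp [[-3.7, -1.0, 0.3], [-2.5, -0.7, -0.2], [-2.6, -0.6, -0.1], [-2.6, -0.7, -0.0], [-2.6, -0.6, 0.0], [-2.6, -0.6, 0.1], [-2.6, -0.6, 0.2], [-2.6, -0.6, 0.2], [-2.6, -0.6, 0.2], [-2.6, -0.5, 0.4], [-2.7, -0.5, 0.3], [-2.6, -0.5, 0.5], [-2.6, -0.5, 0.5], [-2.6, -0.5, 0.5], [-2.8, -0.4, 0.5], [-2.7, -0.5, 0.6]]
end [476.1 152.4  65.4]
```

Call:
servo_tool --rot '[[0,-0.003,0],[0,-0.005,0],[0,-0.005,0],[0,-0.004,0],[0,-0.005,0],[0,-0.005,0],[0,-0.004,0],[0,-0.005,0],[0,-0.005,0],[0,-0.004,0],[0,-0.005,0],[0,-0.005,0],[0,-0.004,0],[0,-0.005,0],[0,0,0]]' --dp '[[-2.6,-0.8,0],[-2.5,-0.7,-0.1],[-2.6,-0.6,-0.1],[-2.6,-0.7,0],[-2.6,-0.6,0],[-2.6,-0.6,0.1],[-2.6,-0.6,0.2],[-2.6,-0.6,0.2],[-2.6,-0.6,0.2],[-2.6,-0.5,0.4],[-2.6,-0.5,0.4],[-2.6,-0.5,0.5],[-2.6,-0.5,0.5],[-2.6,-0.5,0.5],[0,0,0]]' --grip '[1,1,1,1,1,1,1,1,1,1,1,1,1,1,1]'

```text
time_s: 19.88
tcp_pos: [479.7, 152.9, 73.0]
tool_rot: [3.136, -1.033, 0.606]
contact_force: [-1.0, -0.2, 4.8]
width: -0.4
finger_force: 0.1
```

```bash
python3 kin.py;python3 look.py s14; python3 - <<'E'
import cv2
a=cv2.imread("pics/s14.png")[170:320,200:400];cv2.imwrite("pics/s14c.png",cv2.resize(a,None,fx=4,fy=4,interpolation=cv2.INTER_CUBIC))
E
```

```text
t 19.875 j [0.0729, 0.6434, 2.553, 2.6303, 1.0811, -1.6051] tcp [479.7, 152.9, 73.0] 
z [0.7093, 0.4847, -0.5118] down deg 30.8 head 0.599 tooly [0.566, -0.825, 0.003] F [-1.0, -0.2, 4.8] w -0.401165493907327
area 798 poly [[260, 253], [263, 265], [319, 282], [317, 269]]
[(np.float64(0.7561669829222012), np.float64(88.0), -4), (np.float64(0.7665706051873199), np.float64(89.0), 0), (np.float64(0.7670837343599615), np.float64(88.0), 0), (np.float64(0.7847976307996052), np.float64(90.0), -4)]
```

View pics/s14c.png

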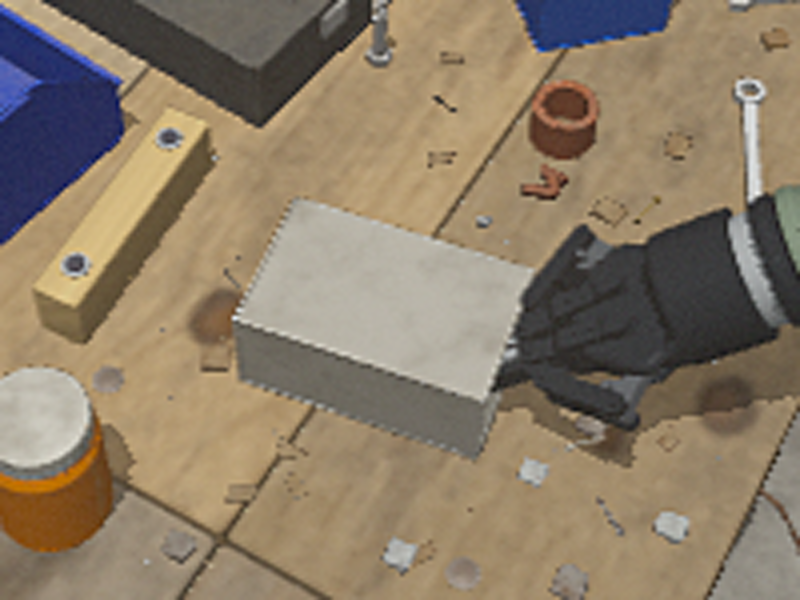

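The carton lies flat at 90° on its broad side, its mouth at (490–530, 270–450) towards the robot, with no slide. Jar, bolt and coupler are unmoved. Next I withdraw the finger while watching the j3 limit.

```bash
cat > ret.py <<'E'
from plan import *
s=get_state();R0=Ro.from_euler('xyz',s['tool_rot']).as_matrix();tip=s['tcp_pos']+73*R0[:,2]
print('tip',tip.round(1))
w=[]
for k in range(1,15):
    r=4.0*k;hd=.6+.04*max(0,k-3);dn=30.8+.3*k
    R=toolR(hd,dn);p=tip-U*r+Z*min(3,k)*1.0-73*R[:,2];a=ik(p,hd,dn);w.append((p,R))
    if k%2==0:print(k,p.round(0),'j3',((a[2]%360)/57.3).round(3),a)
seq(w)
E
python3 ret.py
```

```text
tip [531.4 188.3  35.7]
2 [472. 152.  76.] j3 2.564 [   6.3   36.3 -213.1  152.8   61.4]
4 [466. 148.  77.] j3 2.565 [   4.5   35.5 -213.   148.7   60.1]
6 [462. 143.  78.] j3 2.548 [   1.2   34.9 -214.   140.3   58.1]
8 [457. 139.  79.] j3 2.527 [  -1.7   34.2 -215.2  132.    56.1]
10 [453. 134.  79.] j3 2.501 [  -4.1   33.7 -216.7  123.7   54.5]
12 [450. 130.  80.] j3 2.473 [ -6.2  33.2 141.7 115.6  53.3]
14 [446. 127.  81.] j3 2.442 [ -7.8  32.9 139.9 107.6  52.5]
rot [[0.0, -0.005, 0.003], [0.0, -0.006, -0.0], [0.0, -0.005, -0.0], [0.034, -0.005, -0.021], [0.034, -0.005, -0.022], [0.034, -0.006, -0.021], [0.034, -0.005, -0.022], [0.033, -0.005, -0.021], [0.034, -0.005, -0.022], [0.033, -0.006, -0.023], [0.033, -0.005, -0.022], [0.033, -0.005, -0.022], [0.033, -0.005, -0.023], [0.033, -0.005, -0.023]]
dp [[-0.6, -1.6, -3.6], [-0.7, -1.6, -3.7], [-0.6, -1.7, -3.6], [-1.5, 0.9, -3.1], [-1.5, 0.7, -3.0], [-1.5, 0.5, -2.9], [-1.4, 0.4, -2.9], [-1.4, 0.3, -2.7], [-1.4, 0.1, -2.7], [-1.4, -0.1, -2.6], [-1.2, -0.1, -2.5], [-1.3, -0.3, -2.4], [-1.2, -0.4, -2.3], [-1.1, -0.5, -2.2]]
end [446.1 126.7  80.6]
```

Call:
servo_tool --rot '[[0,-0.005,0],[0,-0.006,0],[0,-0.005,0],[0.034,-0.005,-0.021],[0,0,0]]' --dp '[[-0.6,-1.6,-3.6],[-0.7,-1.6,-3.7],[-0.6,-1.7,-3.6],[-1.5,0.9,-3.1],[0,0,0]]' --grip '[1,1,1,1,1]'

```text
time_s: 20.55
tcp_pos: [465.2, 147.9, 76.4]
tool_rot: [3.139, -1.008, 0.642]
contact_force: [0.1, 0.3, -0.3]
width: 0.1
finger_force: 0.0
```

```bash
python3 kin.py;python3 look.py s15
```

```text
t 20.55 j [0.0415, 0.6166, 2.5678, 2.5582, 1.0433, -1.6003] tcp [465.2, 147.9, 76.4] 
z [0.6786, 0.5045, -0.5338] down deg 32.3 head 0.639 tooly [0.597, -0.802, 0.001] F [0.1, 0.3, -0.3] w 0.08750458841809035
area 808 poly [[260, 253], [260, 264], [319, 282], [317, 269]]
[(np.float64(0.7626310772163966), np.float64(90.0), 4), (np.float64(0.7698945349952061), np.float64(88.0), 0), (np.float64(0.7761767531219981), np.float64(89.0), 0), (np.float64(0.7876106194690266), np.float64(90.0), -4)]
```

Call:
servo_tool --rot '[[0.034,-0.005,-0.022],[0.034,-0.006,-0.021],[0.034,-0.005,-0.022],[0.033,-0.005,-0.021],[0.034,-0.005,-0.022],[0.033,-0.006,-0.023],[0.033,-0.005,-0.022],[0.033,-0.005,-0.022],[0.033,-0.005,-0.023],[0.033,-0.005,-0.023],[0,0,0]]' --dp '[[-1.5,0.7,-3],[-1.5,0.5,-2.9],[-1.4,0.4,-2.9],[-1.4,0.3,-2.7],[-1.4,0.1,-2.7],[-1.4,-0.1,-2.6],[-1.2,-0.1,-2.5],[-1.3,-0.3,-2.4],[-1.2,-0.4,-2.3],[-1.1,-0.5,-2.2],[0,0,0]]' --grip '[1,1,1,1,1,1,1,1,1,1,1]'

```text
time_s: 21.98
tcp_pos: [445.6, 126.4, 79.6]
tool_rot: [-3.141, -0.956, 1.04]
contact_force: [0.4, -0.1, 0.2]
width: 0.5
finger_force: 0.0
```

```bash
python3 kin.py;python3 look.py s16; python3 - <<'E'
from plan import *
# where would a push pose be: heading .07, various dn, tips centre at mouth, z
for hd in(.07,.3):
 for dn in(31,50,60,75):
  for sl in(0,90):
    R=toolR(hd,dn);m=PIV-U*150+np.array([1,0,0])*sl;tip=m+[-3,0,55];p=tip-73*R[:,2];a=ik(p,hd,dn);print(hd,dn,sl,p.round(0),'j3',((a[2]%360)/57.3).round(2),a)
E
```

```text
t 21.975 j [-0.1682, 0.5709, 2.4447, 1.844, 0.9166, -1.4216] tcp [445.6, 126.4, 79.6] 
z [0.4126, 0.705, -0.5768] down deg 35.2 head 1.041 tooly [0.863, -0.505, -0.0] F [0.4, -0.1, 0.2] w 0.460375455438946
area 799 poly [[260, 253], [260, 264], [319, 282], [317, 269]]
[(np.float64(0.7540514775977121), np.float64(90.0), 4), (np.float64(0.7629558541266794), np.float64(88.0), 0), (np.float64(0.7675312199807877), np.float64(89.0), 0), (np.float64(0.7787610619469026), np.float64(90.0), -4)]
0.07 31 0 [447. 162.  93.] j3 2.61 [  31.9   33.6 -210.5 -153.    61.8]
0.07 31 90 [537. 162.  93.] j3 2.42 [  24.2   33.4  138.6 -157.7   51.5]
0.07 50 0 [463. 163. 111.] j3 2.4 [  26.5   20.6  137.3 -136.8   21.1]
0.07 50 90 [553. 163. 111.] j3 2.21 [  21.    24.8  126.9 -133.3   15. ]
0.07 60 0 [473. 164. 118.] j3 2.27 [ 23.9  18.7 130.2 -75.3  10.1]
0.07 60 90 [563. 164. 118.] j3 2.09 [ 19.4  23.9 119.6 -46.4  10.6]
0.07 75 0 [491. 165. 126.] j3 2.08 [ 20.6  20.2 119.2  -9.5  26.5]
0.07 75 90 [581. 165. 126.] j3 1.89 [ 17.2  26.1 108.1  -6.5  31.3]
0.3 31 0 [450. 148.  93.] j3 2.65 [  19.    34.2 -208.1 -178.3   65. ]
0.3 31 90 [540. 148.  93.] j3 2.44 [ 14.2  33.3 139.8 176.7  52.1]
0.3 50 0 [465. 152. 111.] j3 2.42 [  18.6   20.1  138.6 -177.2   18.7]
0.3 50 90 [555. 152. 111.] j3 2.23 [ 14.7  24.5 127.6 172.3  12.2]
0.3 60 0 [475. 155. 118.] j3 2.29 [ 18.4  18.3 131.  -42.3   0.9]
0.3 60 90 [565. 155. 118.] j3 2.1 [ 14.9  23.7 120.2  10.5   6.3]
0.3 75 0 [491. 161. 126.] j3 2.09 [ 18.2  20.  119.5  -0.6  25.4]
0.3 75 90 [581. 161. 126.] j3 1.89 [ 15.2  26.  108.3   1.   30.7]
```

Call:
servo_tool --rot '[[0,0,0],[0,0,0],[0,0,0],[0,0,0],[0,-0.092,0],[0,-0.092,0],[0,-0.092,0],[0,-0.092,0],[0,-0.092,0],[0,-0.092,0],[0,-0.092,0],[0,-0.092,0],[0,-0.092,0],[0,-0.092,0],[0,0,0]]' --dp '[[18,0,-13],[18,0,-13],[18,0,-13],[18,0,-13],[0,0,0],[0,0,0],[0,0,0],[0,0,0],[0,0,0],[0,0,0],[0,0,0],[0,0,0],[0,0,0],[0,0,0],[0,0,0]]' --grip '[1,1,1,1,0,0,0,0,0,0,0,0,0,0,0]'

```text
time_s: 23.9
tcp_pos: [444.5, 126.9, 168.0]
tool_rot: [-3.139, -0.036, 1.044]
contact_force: [-0.5, 0.4, -0.6]
width: 85.3
finger_force: 0.0
```

```bash
python3 kin.py; python3 - <<'E'
from plan import *
R=toolR(.08,89);to(np.array([470,160,170.]),R,6)
E
python3 look.py s17; python3 - <<'E'
# fit carton pose lying (x,y,yaw) from clear scene view, plus check stop
from plan import *
import cv2
from scipy.optimize import minimize
a=cv2.imread('pics/s17.png')
h=cv2.cvtColor(a,cv2.COLOR_BGR2HSV);m=((h[:,:,1]<40)&(h[:,:,2]>85)).astype(np.uint8)
m=cv2.morphologyEx(m,cv2.MORPH_OPEN,np.ones((5,5),np.uint8));n,l,st,ce=cv2.connectedComponentsWithStats(m)
i=l[245,295];print(st[i])
k=(l==i).astype(np.uint8);ct=max(cv2.findContours(k,0,2)[0],key=cv2.contourArea);print(cv2.approxPolyDP(ct,3,True)[:,0].tolist())
E
```

```text
t 23.9 j [0.2385, 0.2765, 2.0218, 0.0377, 0.8205, 0.7397] tcp [444.5, 126.9, 168.0] 
z [0.016, 0.0323, -0.9994] down deg 87.9 head 1.111 tooly [0.865, -0.503, -0.002] F [-0.5, 0.4, -0.6] w 85.25918749880478
rot [-0.028 -0.016  0.964] /n [-0.0047 -0.0026  0.1606] | dp old axes [41.5  5.4 -0.6] | dp new axes [ 28.1 -31.   -1.5] /n [ 4.7 -5.2 -0.3] | world [25.5 33.1  2. ]
area 225145 poly [[0, 0], [0, 397], [26, 385], [0, 406], [0, 419], [49, 419], [28, 401], [29, 393], [43, 395], [44, 385], [52, 386], [61, 419], [559, 419], [559, 388], [501, 360], [506, 355], [559, 382], [559, 181], [534, 173], [538, 162], [528, 159], [529, 153], [559, 152], [552, 150], [554, 137], [550, 149], [498, 144], [532, 129], [533, 114], [559, 110], [559, 54], [536, 55], [518, 69], [509, 54], [517, 41], [529, 39], [529, 31], [548, 17], [554, 20], [559, 0], [439, 0], [441, 9], [417, 10], [411, 20], [403, 19], [407, 0], [378, 0], [375, 7], [345, 0], [331, 15], [325, 14], [325, 0], [308, 0], [303, 8], [289, 0], [288, 12], [281, 11], [281, 0]]
[(np.float64(0.004867952350918959), np.float64(28.0), 24), (np.float64(0.004872415554420485), np.float64(29.0), 40), (np.float64(0.00489906504696973), np.float64(16.0), 20), (np.float64(0.004907948211152813), np.float64(42.0), 48)]
[ 261  220   72   64 2913]
[[273, 220], [261, 251], [280, 257], [280, 271], [319, 283], [332, 237]]
```

```bash
python3 - <<'E'
from plan import *
t=ray('scene',[[273,219.5],[258.8,250],[323,269.8],[333.8,237]],67)[:,:2];b=ray('scene',[[260,265],[318.8,284.5]],0)[:,:2]
print(t.round(1).tolist(),b.round(1).tolist())
d=(t[0]+t[1]-t[2]-t[3])/2;print('len',np.linalg.norm(d),'yaw',np.arctan2(d[1],d[0]),'width',np.linalg.norm(t[0]-t[1]),np.linalg.norm(t[3]-t[2]))
print('mouth c',((t[2]+t[3])/2).round(1),'bottom c',((t[0]+t[1])/2).round(1))
st=ray('scene',np.array([[35,292],[83,310],[172,107],[210,125]])/4+[200,170],45)[:,:2];print('stop top',st.round(1).tolist())
E
```

```text
[[667.3, 150.7], [648.5, 241.1], [500.6, 211.9], [519.7, 121.4]] [[649.6, 239.6], [505.0, 213.3]]
len 150.58566782930114 yaw 0.195349824117008 width 92.34180839276426 92.56208829529915
mouth c [510.2 166.6] bottom c [657.9 195.9]
stop top [[768.7, 273.6], [737.0, 269.3], [782.1, 113.5], [752.7, 113.4]]
```

Call:
servo_tool --rot '[[-0.005,-0.003,0.161],[-0.005,-0.003,0.161],[-0.005,-0.003,0.161],[-0.005,-0.003,0.161],[-0.005,-0.003,0.161],[-0.004,-0.002,0.16],[0,0,0],[0,0,0],[0,0,0],[0,0,0]]' --dp '[[0,0,0],[0,0,0],[0,0,0],[0,0,0],[0,0,0],[0,0,0],[9,-11,0],[9,-11,0],[8,-11,0],[0,0,0]]' --grip '[0,0,0,0,0,0,0,0,0,0]'

```text
time_s: 25.2
tcp_pos: [469.0, 161.7, 168.7]
tool_rot: [3.139, -0.019, 0.078]
contact_force: [-0.6, 0.9, -0.1]
width: 85.2
finger_force: 0.0
```

```bash
python3 kin.py; python3 - <<'E'
from plan import *
R=toolR(.08,89);to(np.array([470,164,86.]),R,6)
E
```

```text
t 25.2 j [0.3121, 0.3234, 1.9447, -0.009, 0.8557, 1.8103] tcp [469.0, 161.7, 168.7] 
z [0.0191, -0.001, -0.9998] down deg 88.9 head -0.052 tooly [0.078, -0.997, 0.002] F [-0.6, 0.9, -0.1] w 85.15771597885121
rot [ 0.003 -0.001 -0.002] /n [ 0.0004 -0.0002 -0.0003] | dp old axes [-0.4 -2.5 82.7] | dp new axes [-0.2 -2.2 82.7] /n [-0.  -0.4 13.8] | world [  1.    2.3 -82.7]
```

Descend, then a slow push with force checks.

Call:
servo_tool --rot '[[0,0,0],[0,0,0],[0,0,0],[0,0,0],[0,0,0],[0,0,0],[0,0,0]]' --dp '[[0,-1,14],[0,-1,14],[0,0,14],[0,0,14],[0,0,14],[0,0,13],[0,0,0]]' --grip '[0,0,0,0,0,0,0]'

```text
time_s: 26.08
tcp_pos: [469.1, 162.2, 84.7]
tool_rot: [3.138, -0.016, 0.076]
contact_force: [-0.5, 0.1, 0.3]
width: 85.5
finger_force: 0.0
```

Call:
servo_tool --rot '[[0,0,0],[0,0,0],[0,0,0],[0,0,0],[0,0,0],[0,0,0],[0,0,0],[0,0,0],[0,0,0],[0,0,0],[0,0,0],[0,0,0]]' --dp '[[4,0,0],[4,0,0],[4,0,0],[4,0,0],[4,0,0],[4,0,0],[4,0,0],[4,0,0],[4,0,0],[4,0,0],[4,0,0],[4,0,0]]' --grip '[0,0,0,0,0,0,0,0,0,0,0,0]'

```text
time_s: 27.58
tcp_pos: [517.8, 166.1, 86.6]
tool_rot: [3.139, -0.019, 0.076]
contact_force: [-0.3, 0.2, -0.8]
width: 85.4
finger_force: 0.4
```

```bash
python3 kin.py; cat > box.py <<'E'
# fit lying carton (mouth centre x,y,yaw) to the visible grey region's outline in the scene view
from plan import *
from bench import capture
import cv2,sys
from scipy.optimize import minimize
a=capture('scene');cv2.imwrite(f'pics/{sys.argv[1]}.png',a);x0=np.array([float(v) for v in sys.argv[2:5]])
h=cv2.cvtColor(a,cv2.COLOR_BGR2HSV);m=((h[:,:,1]<40)&(h[:,:,2]>85)).astype(np.uint8)
m=cv2.morphologyEx(m,cv2.MORPH_OPEN,np.ones((5,5),np.uint8));l=cv2.connectedComponents(m)[1]
c=cam('scene')
def P(v):
    d=np.array([np.cos(v[2]),np.sin(v[2]),0]);e=np.array([-d[1],d[0],0]);o=np.array([v[0],v[1],0])
    q=np.array([o+d*A+e*47.5*s+[0,0,z] for A,s,z in((150,-1,67),(150,1,67),(0,1,67),(0,-1,67),(150,1,0),(0,1,0))]);return proj(0,q,c)
q=P(x0).mean(0).astype(int);i=l[q[1]-3,q[0]-8];k=(l==i).astype(np.uint8)
ct=max(cv2.findContours(k,0,2)[0],key=cv2.contourArea);ap=cv2.approxPolyDP(ct,2.5,True)[:,0];print(ap.tolist())
t=P(x0);print('model',t.round(0).astype(int).tolist())
def near(p):return ap[np.argmin(((ap-p)**2).sum(1))]
L=[near(t[0]),near(t[1])];r=ray(0,L,67,c)[:,:2];print('bottom top corners',r.round(1).tolist(),'yaw',-(r[0]-r[1])[0]/(r[0]-r[1])[1])
E
python3 box.py p1 528 167 .1
```

```text
t 27.575 j [0.2923, 0.4957, 1.92, -0.0103, 0.7085, 1.7945] tcp [517.8, 166.1, 86.6] 
z [0.0187, -0.0014, -0.9998] down deg 88.9 head -0.073 tooly [0.076, -0.997, 0.003] F [-0.3, 0.2, -0.8] w 85.38238237068519
[[270, 215], [256, 236], [255, 244], [273, 251], [267, 255], [260, 251], [260, 260], [311, 279], [306, 265], [310, 264], [315, 251], [312, 229]]
model [[271, 213], [253, 242], [313, 266], [329, 234], [254, 258], [312, 281]]
bottom top corners [[680.8, 142.8], [664.9, 231.9]] yaw 0.17859405753277263
```

Call:
servo_tool --rot '[[0,0,0],[0,0,0],[0,0,0],[0,0,0],[0,0,0],[0,0,0],[0,0,0],[0,0,0],[0,0,0],[0,0,0],[0,0,0],[0,0,0]]' --dp '[[4,0,0],[4,0,0],[4,0,0],[4,0,0],[4,0,0],[4,0,0],[4,0,0],[4,0,0],[4,0,0],[4,0,0],[4,0,0],[4,0,0]]' --grip '[0,0,0,0,0,0,0,0,0,0,0,0]'

```text
time_s: 29.12
tcp_pos: [565.6, 169.8, 87.6]
tool_rot: [3.139, -0.018, 0.077]
contact_force: [-0.3, -0.2, -0.4]
width: 85.3
finger_force: 0.5
```

```bash
python3 kin.py; python3 box.py p2 577 171 .09;python3 -c "
from bench import *;print(get_state()['moment'])"
```

```text
t 29.125 j [0.2749, 0.5483, 1.8058, -0.0092, 0.7699, 1.7757] tcp [565.6, 169.8, 87.6] 
z [0.0187, -0.0014, -0.9998] down deg 88.9 head -0.074 tooly [0.076, -0.997, 0.003] F [-0.3, -0.2, -0.4] w 85.29742360522367
[[253, 208], [237, 235], [254, 243], [251, 248], [238, 239], [238, 248], [254, 256], [262, 251], [261, 259], [267, 258], [268, 262], [292, 271], [292, 266], [286, 264], [287, 257], [283, 256], [289, 255], [295, 242], [292, 222]]
model [[254, 205], [234, 233], [293, 257], [310, 227], [237, 250], [292, 273]]
bottom top corners [[728.0, 145.8], [714.6, 232.4]] yaw 0.15565783708425596
[-0.03384119  0.13844374  0.02380424]
```

Call:
servo_tool --rot '[[0,0,0],[0,0,0],[0,0,0],[0,0,0],[0,0,0],[0,0,0],[0,0,0],[0,0,0],[0,0,0]]' --dp '[[2,0,0],[2,0,0],[2,0,0],[2,0,0],[2,0,0],[2,0,0],[2,0,0],[2,0,0],[2,0,0]]' --grip '[0,0,0,0,0,0,0,0,0]'

```text
time_s: 30.3
tcp_pos: [583.4, 171.2, 87.9]
tool_rot: [3.139, -0.018, 0.076]
contact_force: [-0.9, 0.4, -0.8]
width: 85.8
finger_force: 0.5
```

Call:
servo_tool --rot '[[0,0,0],[0,0,0],[0,0,0]]' --dp '[[1,0,0],[1,0,0],[1,0,0]]' --grip '[0,0,0]'

```text
time_s: 30.68
tcp_pos: [586.3, 171.4, 88.0]
tool_rot: [3.139, -0.018, 0.077]
contact_force: [-0.6, 0.2, -0.6]
width: 85.8
finger_force: 0.5
```

Call:
servo_tool --rot '[[0,0,0],[0,0,0]]' --dp '[[1,0,0],[1,0,0]]' --grip '[0,0]'

```text
time_s: 30.92
tcp_pos: [588.3, 171.5, 88.0]
tool_rot: [3.139, -0.018, 0.076]
contact_force: [-1.6, 0.5, -0.3]
width: 85.3
finger_force: 0.5
```

```bash
python3 kin.py; python3 box.py p3 600 172 .08;python3 -c "
from bench import *;print(get_state()['moment'])"
```

```text
t 30.925 j [0.2674, 0.5742, 1.7497, -0.0087, 0.8001, 1.7678] tcp [588.3, 171.5, 88.0] 
z [0.0186, -0.0014, -0.9998] down deg 88.9 head -0.073 tooly [0.076, -0.997, 0.003] F [-1.6, 0.5, -0.3] w 85.29867545211233
[[245, 204], [229, 227], [229, 231], [241, 237], [238, 240], [229, 235], [231, 246], [240, 250], [245, 247], [247, 253], [254, 256], [259, 253], [261, 259], [283, 267], [275, 252], [280, 250], [280, 243], [286, 237], [282, 217]]
model [[247, 201], [226, 229], [284, 253], [301, 223], [229, 245], [284, 269]]
bottom top corners [[752.0, 145.4], [737.2, 232.7]] yaw 0.16999349936667477
[-0.02461399  0.10515349 -0.00798433]
```

Call:
servo_tool --rot '[[0,0,0],[0,0,0],[0,0,0]]' --dp '[[1,0,0],[1,0,0],[0,0,0]]' --grip '[0,0,0]'

```text
time_s: 31.35
tcp_pos: [590.1, 171.6, 87.9]
tool_rot: [3.139, -0.018, 0.077]
contact_force: [-1.6, 0.2, -1.0]
width: 85.6
finger_force: 0.9
```

Call:
servo_tool --rot '[[0,0,0],[0,0,0],[0,0,0]]' --dp '[[1,0,0],[1,0,0],[0,0,0]]' --grip '[0,0,0]'

```text
time_s: 31.72
tcp_pos: [590.4, 171.6, 87.8]
tool_rot: [3.138, -0.014, 0.077]
contact_force: [-6.9, -0.4, 1.8]
width: 85.5
finger_force: 3.4
```

Call:
servo_tool --rot '[[0,0,0],[0,0,0],[0,0,0]]' --dp '[[1,0,0],[1,0,0],[0,0,0]]' --grip '[0,0,0]'

```text
time_s: 32.1
tcp_pos: [590.7, 171.6, 87.8]
tool_rot: [3.138, -0.009, 0.077]
contact_force: [-10.9, -1.1, 4.9]
width: 85.3
finger_force: 5.8
```

```bash
python3 kin.py; python3 -c "
from bench import *;print(get_state()['moment'])
import cv2;cv2.imwrite('pics/wp.png',capture('wrist'))"
```

```text
t 32.1 j [0.2662, 0.5797, 1.7383, -0.0074, 0.8152, 1.7656] tcp [590.7, 171.6, 87.8] 
z [0.0095, -0.0029, -1.0] down deg 89.4 head -0.3 tooly [0.076, -0.997, 0.004] F [-10.9, -1.1, 4.9] w 85.30163429420752
[-0.02011479  1.62268332  0.12273563]
```

Call:
servo_tool --rot '[[0,0,0],[0,0,0],[0,0,0],[0,0,0],[0,0,0],[0,0,0],[0,0,0],[0,0,0],[0,0,0],[0,0,0],[0,0,0],[0,0,0],[0,0,0],[0,0,0],[0,0,0]]' --dp '[[-2,0,0],[-3,0,0],[-5,0,0],[-10,0,0],[-20,0,0],[-20,0,0],[0,0,-40],[0,0,-50],[0,0,-50],[0,0,-50],[0,0,-50],[25,0,0],[25,0,0],[25,0,0],[0,0,0]]' --grip '[0,0,0,0,0,0,0,0,0,0,0,0,0,0,0]'

```text
time_s: 34.02
tcp_pos: [605.5, 173.4, 327.7]
tool_rot: [3.139, -0.018, 0.076]
contact_force: [-0.4, -0.4, 0.4]
width: 85.5
finger_force: 0.0
```

```bash
python3 kin.py; cat > flush.py <<'E'
from plan import *
from bench import capture
import cv2,sys
s=get_state();c=wcam(s['tcp_pos'],s['tool_rot']);a=capture('wrist');cv2.imwrite(f'pics/{sys.argv[1]}.png',a)
h=cv2.cvtColor(a,cv2.COLOR_BGR2HSV)
print('stop f proj',proj(0,[[746,270,45],[756,112,45]],c).round(),'carton exp',proj(0,[[757,149,67],[745,243,67],[597,228,67],[608,135,67]],c).round())
for y in(155,170,185,200,215,230,237):
    P=proj(0,[[x,y,60] for x in range(725,775,2)],c)
    print(y,[f"{h[int(v),int(u),1]}/{h[int(v),int(u),2]}" if 0<=v<420 and 0<=u<560 else '-' for u,v in P])
E
python3 flush.py f1
```

```text
t 34.025 j [0.2631, 0.3878, 1.4012, -0.0064, 1.3351, 1.7594] tcp [605.5, 173.4, 327.7] 
z [0.0185, -0.0014, -0.9998] down deg 88.9 head -0.077 tooly [0.076, -0.997, 0.003] F [-0.4, -0.4, 0.4] w 85.47017886108873
stop f proj [[185.  20.]
 [361.  22.]] carton exp [[323.  12.]
 [211.  18.]
 [223. 189.]
 [321. 185.]]
155 ['27/159', '24/157', '26/157', '27/158', '26/159', '26/158', '26/158', '26/156', '28/153', '27/150', '28/153', '27/153', '29/151', '31/133', '31/140', '109/184', '110/185', '110/185', '106/185', '106/185', '109/184', '110/185', '-', '-', '-']
170 ['24/160', '24/159', '26/160', '26/160', '26/157', '25/156', '26/158', '27/158', '28/157', '28/157', '26/159', '24/159', '24/157', '25/121', '102/170', '110/186', '112/185', '110/186', '107/184', '109/185', '109/184', '-', '-', '-', '-']
185 ['24/157', '24/157', '26/158', '24/158', '26/158', '26/158', '27/159', '24/158', '24/159', '26/159', '24/159', '24/159', '29/141', '49/156', '109/185', '110/185', '110/186', '105/185', '106/185', '108/185', '-', '-', '-', '-', '-']
200 ['26/157', '27/158', '28/157', '26/156', '26/157', '27/1
[... 159 characters left out ...]
', '-', '-', '-']
215 ['25/152', '26/154', '25/154', '26/155', '26/156', '27/158', '26/160', '26/160', '26/160', '26/160', '26/160', '27/144', '50/158', '111/186', '110/186', '106/186', '105/185', '106/185', '106/185', '-', '-', '-', '-', '-', '-']
230 ['26/154', '30/154', '30/151', '27/149', '27/150', '25/154', '26/154', '28/154', '28/153', '25/155', '26/157', '29/152', '100/169', '110/186', '105/185', '103/185', '104/184', '108/184', '107/184', '-', '-', '-', '-', '-', '-']
237 ['97/158', '99/155', '99/152', '97/150', '96/149', '96/149', '120/66', '122/67', '124/72', '123/114', '114/165', '108/186', '109/185', '99/167', '8/160', '6/166', '10/78', '13/78', '-', '-', '-', '-', '-', '-', '-']
```

Call:
servo_tool --rot '[[0,0,0],[0,0,0],[0,0,0],[0,0,0],[0,0,0]]' --dp '[[28,0,0],[28,0,0],[28,0,0],[28,0,0],[0,0,0]]' --grip '[0,0,0,0,0]'

```text
time_s: 34.7
tcp_pos: [716.6, 182.0, 329.5]
tool_rot: [3.139, -0.017, 0.076]
contact_force: [-0.1, 0.1, -0.5]
width: 85.7
finger_force: 0.0
```

```bash
sed -i 's/^for y in.*/for y in(143,155,170,185,200,215,230,237):/; s/\[x,y,60\] for x in range(725,775,2)/[x,y,67] for x in np.arange(734,766,1)/' flush.py; python3 flush.py f2; python3 - <<'E'
from plan import *
import cv2
a=cv2.imread('pics/f2.png');h=cv2.cvtColor(a,cv2.COLOR_BGR2HSV)
s=get_state();c=wcam(s['tcp_pos'],s['tool_rot'])
# carton top mask -> rectangle
m=((h[:,:,1]<45)&(h[:,:,2]>135)).astype(np.uint8);m=cv2.morphologyEx(m,cv2.MORPH_OPEN,np.ones((5,5),np.uint8))
q=proj(0,[[690,190,67]],c)[0].astype(int);l=cv2.connectedComponents(m)[1];k=(l==l[q[1],q[0]]).astype(np.uint8)
ct=max(cv2.findContours(k,0,2)[0],key=cv2.contourArea);b=cv2.boxPoints(cv2.minAreaRect(ct))
w=ray(0,b,67,c)[:,:2];print('carton top',w.round(1).tolist(),k.sum())
m=((h[:,:,1]>95)&(h[:,:,1]<125)&(h[:,:,2]>178)).astype(np.uint8);m=cv2.morphologyEx(m,cv2.MORPH_OPEN,np.ones((3,3),np.uint8))
q=proj(0,[[765,190,45]],c)[0].astype(int);l=cv2.connectedComponents(m)[1];k=(l==l[q[1],q[0]]).astype(np.uint8)
ct=max(cv2.findContours(k,0,2)[0],key=cv2.contourArea);b=cv2.boxPoints(cv2.minAreaRect(ct))
print('stop top',ray(0,b,45,c)[:,:2].round(1).tolist(),k.sum())
E
```

```text
stop f proj [[195. 144.]
 [354. 146.]] carton exp [[319. 145.]
 [218. 150.]
 [229. 292.]
 [318. 288.]]
143 ['30/112', '27/132', '26/159', '25/161', '26/158', '26/157', '26/155', '26/155', '26/155', '28/156', '26/155', '28/154', '31/150', '29/148', '31/147', '33/146', '33/146', '32/134', '31/114', '32/120', '34/74', '32/63', '70/73', '114/123', '112/171', '107/191', '108/192', '108/191', '108/191', '107/188', '94/179', '49/167']
155 ['24/159', '25/162', '24/162', '29/161', '27/160', '27/158', '28/156', '26/155', '30/154', '28/155', '29/156', '28/157', '26/157', '28/157', '28/155', '30/153', '31/140', '30/119', '31/125', '30/76', '33/62', '67/72', '113/120', '115/169', '109/185', '108/191', '111/191', '109/191', '110/190', '111/189', '109/191', '108/191']
170 ['26/160', '29/161', '25/161', '27/162', '25/162', '25/161', '25/161', '25/161', '25/161', '25/162', '24/162', '25/163', '25/163', '26/164', '25/164', '27/152', '27/132', '27/144', '28/83', '37/62', '66/73', '112/121', '112/168', '107/191', '107/191', '108/192', '108/191', '109/191', '110/190', '109/191', '107/191', '104/191']
185
[... 1133 characters left out ...]
/141', '54/99', '68/90', '93/115', '115/138', '113/171', '110/186', '107/191', '105/191', '107/191', '107/191', '105/191', '107/191', '103/191', '100/191', '100/191', '101/191', '102/190', '103/191', '104/191']
237 ['98/153', '102/153', '102/153', '101/154', '101/157', '99/159', '97/161', '96/162', '98/162', '97/160', '98/159', '99/157', '100/155', '98/154', '100/153', '102/148', '115/149', '108/186', '108/191', '107/190', '108/181', '106/159', '54/160', '7/172', '6/176', '5/164', '6/130', '10/102', '15/85', '12/87', '9/87', '5/113']
carton top [[745.6, 231.8], [752.6, 139.2], [604.4, 122.4], [596.7, 226.7]] 11801
stop top [[773.1, 268.9], [784.9, 114.5], [758.1, 110.9], [746.1, 268.7]] 3820
```

```bash
python3 -c "
from bench import env;print(env.sign_off())"
```

```text
the job is handed in; nothing more can be done
None
```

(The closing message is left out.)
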